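# Put the mixed-up part trays right

### The arm

A 6-joint arm with a two-finger parallel gripper is mounted at the origin on a cart in front of the work surface, level with it; the furniture and walls round the work are solid. World frame = base frame: x ahead of the robot, y to its left, z up, the work surface at z = 0. Lengths are in m, angles in degrees, forces in N, time in s.
With the tool pointing down it reaches from about 0.375 to 0.9 m from the base axis. Payload 3.1 kg.
Tool frame: the origin (TCP) lies between the finger pads; the fingertips stand 14 mm ahead of it and the grasp point (between the pads) lies 5 mm behind it; z points along the fingers, y is the direction in which the jaws open and shut (so a half turn about z gives the same grasp; the last joint's range is limited). The gripper opens to 87 mm and grips with 3 to 60 N. Pads are 19 mm wide; open, the fingers measure 117 mm over their backs; the gripper's body (75 mm by 190 mm) begins 51 mm behind the grasp point.
Start: joints at [57.496, 30.224, 82.088, -0, 67.689, -10.227], TCP at [0.237, 0.578, 0.21] pointing down, gripper open.
Joint ranges: [-176.69, 176.69], [-43.24, 126.21], [12.49, 139.97], [-82, 262], [0, 151.66], [-163.58, 163.58]. Speed limits (degrees/s): [159.86, 159.86, 180, 180, 180, 180].

### API

Orientations are given as a 3x3 rotation matrix whose columns are the frame's x, y, z axes.
In Python, from cell import ctrl gives the robot as it stands. The module is installed in compiled form; this text tells all that it offers.
- The arm moves only by the tool play_rows, never from a script. Its argument "rows" is a list of rows, each a list of 6 numbers: the shift along the tool's x, y, z in mm, then the turn, a rotation vector about the tool's x, y, z in rad. In form: [[tx, ty, tz, ax, ay, az], ...]. A call has 1 to 8 rows; each row shifts and turns the commanded pose from where the row before left it, along the tool's axes as they then stand; what a row does not reach is not made up. A row lasts 1/12 s, in which the tool goes at most 41.7 mm and 7.16 degrees, less where a joint would pass 70% of its speed; a pose out of reach is approached as far as the arm can. A call with a gripper value outside its range is refused whole. "fingers" is the opening, from -1 (shut) to 1 (fully open), set as the call begins (left out, the last holds). The fingers move at their own pace and stop on an object; "grip_force" is the grip in N (left out, the last holds). Time passes only in rows, so rows that do not move let the fingers close. It gives the time, the measured TCP pose, the force and the opening at its end, in the units of the state.
- ctrl.observe(): the state, without advancing time (a new reading comes with each control period).
- ctrl.camera(name): name is "side" or "top"; returns a dict with "image" (384x512x3 uint8, blue, green, red), "fx", "fy", "cx", "cy" (pixels), "k1" (the pictures are not rectified: a ray, as slopes to the right and down, at radius r is drawn at 1 + k1 r^2 times it, then the intrinsics apply), "rvec" (rotation vector, rad) and "tvec" (3), from world to camera coordinates, as OpenCV has them. Camera axes: x right, y down, z forward; pixel columns grow to the right and rows downward; lengths in m; the calibration is good to about 2 mm. A picture is of the moment at which its call begins. There is no depth.
- ctrl.close_job(): hands the job in, once; it reports no verdict.
The state is a dict: "clock": time; "joint_pos": joint angles; "joint_velocities": joint speeds; "effort": joint torques, N m; "position": TCP position; "eef_rot": TCP orientation; "ft_force": force on the tool from outside, world axes, zero at the start; "wrist_torque": the same for the moment, N m; "gripper_width": opening from 0.0 (shut) to 1.0 (fully open).
Only numpy, scipy, OpenCV 4.12 (cv2) and the standard library are available. Lean on these libraries where they do the work, as an engineer would, in place of code of your own. Each camera call takes 0.05 s, during which the arm holds its last target. There are 200 camera calls.

### The job

The four things in the coloured trays have got mixed up, each lying in another one's tray; the empty grey tray is there as a free place on the way. Put the watch in the middle of the blue tray, the steel case ring in the green, the brass disc in the red and the black loupe in the yellow, each centred and lying flat or standing the way up it is now. Never lay any of them on the bare bench, and leave the red blower standing where it is.

Things in the scene. Friction and masses are not known exactly. Their poses are not given: they have to be found in the camera images.
- watch: Steel watch case with a dark dial and black bezel, lying dial up. Round body 44.4 mm across and 17 mm high, its centre at x = 1, y = 2 mm from the origin; a pair of lugs stands out on the -x side (to x = -26 mm, between y = -15 and 19 mm, narrower than the body). Pinch it across its own y axis, with the pads on the round flanks. 0.06 kg. Origin: on its underside; z up through the dial. It may lie at any yaw.
- case_ring: Plain steel ring (an open case ring, no dial), 43 mm across outside, 14 mm high, lying flat; pinch it across its outside at any yaw. 0.05 kg. Origin: centre of its underside; z up.
- brass_disc: Pale brass-coloured round dial blank with black hour marks on top, 31 mm across, 9 mm high, lying flat; pinch it by its rim at any yaw. 0.02 kg. Origin: centre of its underside; z up.
- loupe: Black eye loupe, a hollow round bell standing on its wide end, 34 mm high, 35 mm across low down and narrower towards the top; pinch it low, at any yaw. 0.035 kg. Origin: centre of its underside; z up.
- blue_tray: low round tray of blue plastic, fixed to the bench, 108 mm across outside and 100 mm inside, flat floor 4 mm thick, rim 7 mm high (3 mm above the floor). Origin: centre of its underside, on the bench top; z up. Home of the watch.
- green_tray: low round tray of green plastic, fixed to the bench, 108 mm across outside and 100 mm inside, flat floor 4 mm thick, rim 7 mm high (3 mm above the floor). Origin: centre of its underside, on the bench top; z up. Home of the case ring.
- red_tray: low round tray of red plastic, fixed to the bench, 108 mm across outside and 100 mm inside, flat floor 4 mm thick, rim 7 mm high (3 mm above the floor). Origin: centre of its underside, on the bench top; z up. Home of the brass disc.
- yellow_tray: low round tray of yellow plastic, fixed to the bench, 108 mm across outside and 100 mm inside, flat floor 4 mm thick, rim 7 mm high (3 mm above the floor). Origin: centre of its underside, on the bench top; z up. Home of the loupe.
- grey_tray: low round tray of grey plastic, fixed to the bench, 108 mm across outside and 100 mm inside, flat floor 4 mm thick, rim 7 mm high (3 mm above the floor). Origin: centre of its underside, on the bench top; z up. The spare tray: empty at the start and at the end.
- blower: Bystander: dark red rubber dust blower with a black nozzle, standing upright on the bench at the right, 55 mm across, 101 mm high. Origin: centre of its underside. (Not listed, but solid: a tall dark green lever press, 0.33 m high, with a red ball on its lever, stands at the back left corner of the bench, about x = 0.5 to 0.75, y = 0.2 to 0.4; go round it. Low tools and a small tin lie on the bench behind the trays.)
Things that resemble listed ones, but are neither listed nor needed, are in the scene too. Leave any brown or purple look-alike of the watch alone.

How it is judged (in metres and radians):
At the end, for the whole second after the job is handed in: Watch in the blue tray, case ring in the green, brass disc in the red, loupe in the yellow: each origin within 15 mm of its tray's centre, resting on the tray's floor (2 to 7 mm above the tray's underside), within 0.1 rad of upright, let go and at rest (horizontal distance between watch and blue_tray below 0.015 m and z of watch in the frame of blue_tray between 0.002 and 0.007 m and angle between each of watch, case_ring, brass_disc, loupe's own z axis and vertical below 0.1 rad and linear speed of each of watch, case_ring, brass_disc, loupe below 0.02 m/s and angular speed of each of watch, case_ring, brass_disc, loupe below 0.2 rad/s and horizontal distance between case_ring and green_tray below 0.015 m and z of case_ring in the frame of green_tray between 0.002 and 0.007 m and horizontal distance between brass_disc and red_tray below 0.015 m and z of brass_disc in the frame of red_tray between 0.002 and 0.007 m and horizontal distance between loupe and yellow_tray below 0.015 m and z of loupe in the frame of yellow_tray between 0.002 and 0.007 m); the robot touches nothing.
It fails at once if the watch is laid on the bare bench (height (world z) of watch below 0.002 m).
It fails at once if the case ring is laid on the bare bench (height (world z) of case_ring below 0.002 m).
It fails at once if the brass disc is laid on the bare bench (height (world z) of brass_disc below 0.002 m).
It fails at once if the loupe is laid on the bare bench (height (world z) of loupe below 0.002 m).
It fails at once if the red blower is pushed from its place or knocked over (distance of blower from where it was at the start of the episode above 0.02 m or angle between blower's own z axis and vertical above 0.3 rad).
It also fails if it takes over 144 s, if anything falls off the work surface, if the arm or the gripper's body presses on something with over 40 N, if the wrist force passes 120 N, or if a joint passes its speed limit or range.

## Working session

There is one attempt and no reset: what is moved stays moved. The work goes in short steps, Python scripts to look and compute and a tool call to move; the robot and the scene stay as the last step left them, time stands still between calls to the robot, and variables do not carry over. Pictures are saved under pics/ and viewed, about 12 in all and at most 16, crops included, and the job is handed in when it is done.

Besides the shell and the picture viewer there is one more tool, called after ">>>" as a command line: name --pt "numbers of a row" for each row, then --argument value for the rest. play_rows: Moves the arm, as the interface text tells. Its arguments: {"type":"object","properties":{"rows":{"type":"array","items":{"type":"array","items":{"type":"number"}}},"fingers":{"type":"number"},"grip_force":{"type":"number"}},"required":["rows"]}

```bash
mkdir -p pics; cat > h.py <<'E'
import numpy as np, cv2
from cell import ctrl
def cam(n): 
    c=ctrl.camera(n); c['R']=cv2.Rodrigues(np.array(c['rvec'],float))[0]; c['t']=np.array(c['tvec'],float).ravel(); return c
def ray(c,u,v):
    x,y=(u-c['cx'])/c['fx'],(v-c['cy'])/c['fy']; rd=np.hypot(x,y); r=rd
    for _ in range(30): r=rd/(1+c['k1']*r*r)
    s=r/rd if rd>0 else 1
    d=c['R'].T@np.array([x*s,y*s,1]); return -c['R'].T@c['t'],d
def onz(c,u,v,z):
    o,d=ray(c,u,v); return o+d*(z-o[2])/d[2]
def proj(c,P):
    p=c['R']@np.array(P,float)+c['t']; x,y=p[0]/p[2],p[1]/p[2]; f=1+c['k1']*(x*x+y*y)
    return c['fx']*x*f+c['cx'],c['fy']*y*f+c['cy']
E
python3 - <<'E'
from h import *
for n in('top','side'):
    c=cam(n); cv2.imwrite(f'pics/{n}0.png',cv2.resize(c['image'],(800,600),interpolation=cv2.INTER_CUBIC)); cv2.imwrite(f'{n}raw.png',c['image'])
    print(n,c['fx'],c['k1'],-c['R'].T@c['t'],c['R'][2])
s=ctrl.observe(); print(s)
E
```

```text
top 386.19225182077815 -0.006049561924181689 [ 0.42022689 -0.01071199  1.19449337] [ 1.53250045e-01  5.50259876e-04 -9.88187290e-01]
side 451.6592681014456 -0.03220718877405851 [ 0.24036358 -0.99631841  0.81429309] [ 0.27271197  0.76850744 -0.578813  ]
{'clock': 0.1, 'joint_pos': array([ 5.74965237e+01,  3.02723149e+01,  8.21502743e+01, -2.29320443e-04,
        6.76890810e+01, -1.02283171e+01]), 'joint_velocities': array([ 0.05422529, -0.22287819, -0.21620594,  0.03387348,  0.03557688,
        0.13649822]), 'effort': array([-6.46478184e-04, -4.40989995e+01, -1.77150553e+01,  6.34937757e-02,
        5.34200482e-02, -2.96310816e-05]), 'position': array([0.23651598, 0.57777281, 0.20947689]), 'eef_rot': array([[-9.25374545e-01,  3.79052584e-01, -1.04417935e-03],
       [ 3.79053868e-01,  9.25373145e-01, -1.64570462e-03],
       [ 3.42446940e-04, -1.91869338e-03, -9.99998101e-01]]), 'ft_force': array([-0.13749935,  1.16887369, -0.29903195]), 'wrist_torque': array([ 0.00640768,  0.02037217, -0.02276644]), 'gripper_width': 0.9998215613766597}
```

View pics/top0.png

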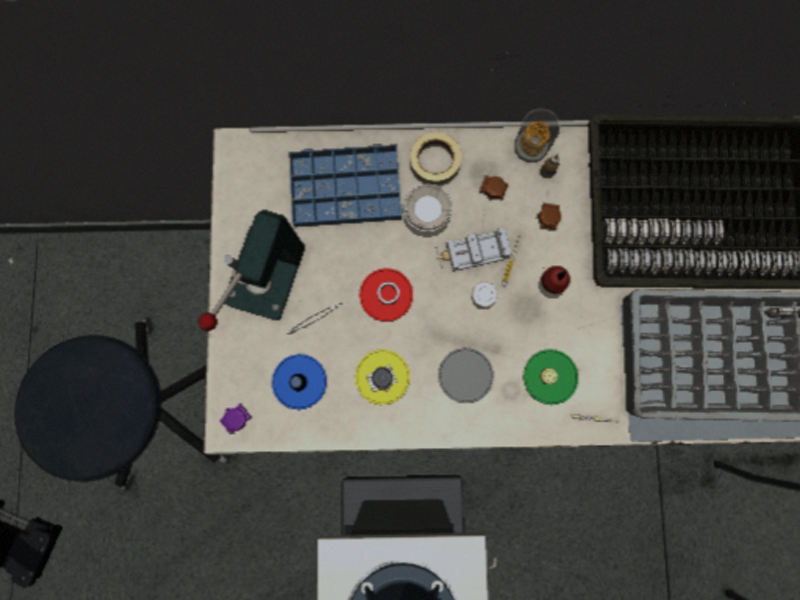

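View pics/side0.png

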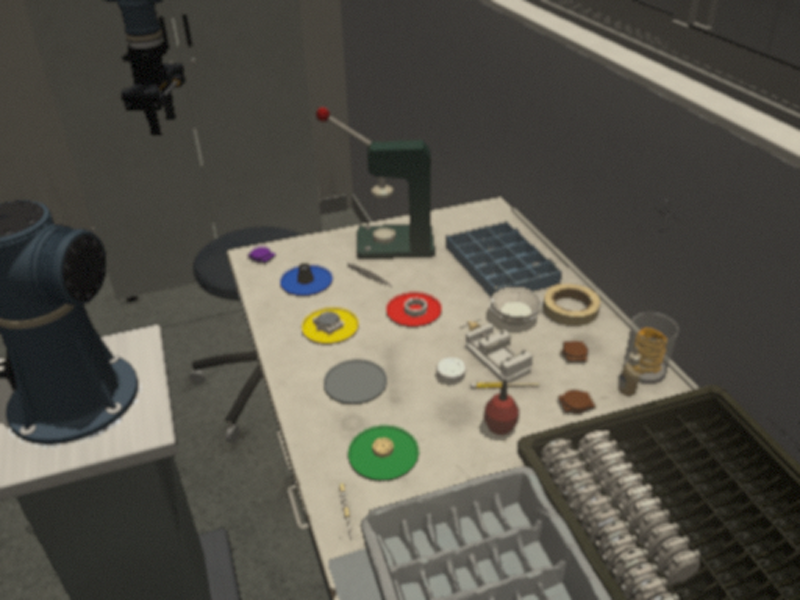

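The top view (800x600 px) shows the loupe in blue at (299,381), the watch in yellow at (382,377), the ring in red at (387,294), the brass disc in green at (550,376), an empty grey tray at (466,375) and the blower at (556,280). The side view agrees. The job is therefore two swaps, each going through grey.

```bash
cat > meas.py <<'E'
from h import *
S=512/800
seeds={'top':dict(blue=(299,381),yellow=(382,377),grey=(466,375),green=(550,376),red=(386,294)),
 'side':dict(blue=(306,280),yellow=(330,325),grey=(355,381),green=(383,452),red=(414,309))}
def masks(im,n):
    h=cv2.cvtColor(im,cv2.COLOR_BGR2HSV); H,Sa,V=[h[...,i].astype(int) for i in range(3)]
    out={}
    rng=dict(blue=(100,130),yellow=(22,35),green=(45,80))
    for k,(u,v) in seeds[n].items():
        if k=='red': m=((H<8)|(H>172))&(Sa>140)
        elif k=='grey': m=(Sa<40)&(V<150)&(V>60)
        else: m=(H>=rng[k][0])&(H<=rng[k][1])&(Sa>110)
        yy,xx=np.indices(m.shape); m&=np.hypot(xx-u*S,yy-v*S)<34
        m=m.astype(np.uint8); cs=cv2.findContours(m,cv2.RETR_EXTERNAL,cv2.CHAIN_APPROX_NONE)[0]
        out[k]=cv2.convexHull(max(cs,key=cv2.contourArea))
    return out
def tray(c,hull):
    P=np.array([onz(c,u,v,.007)[:2] for u,v in hull[:,0].astype(float)])
    (x,y),(a,b),_=cv2.fitEllipse((P*1000).astype(np.float32)); return x,y,a,b
E
python3 - <<'E'
from meas import *
for n in('top','side'):
    c=cam(n); im=c['image']
    for k,hu in masks(im,n).items(): print(n,k,np.round(tray(c,hu),1))
    T=[]
    for k,r in (('blue',1),('yellow',1),('red',1),('green',1)):
        u,v=np.array(seeds[n][k])*S; p=cv2.getRectSubPix(im,(44,44),(u,v)); p=cv2.resize(p,(400,300) if 0 else (300,300),interpolation=cv2.INTER_CUBIC); T.append(p)
    cv2.imwrite(f'pics/crop_{n}.png',np.vstack([np.hstack(T[:2]),np.hstack(T[2:])]))
    print([tuple(np.round(np.array(seeds[n][k])*S-21.5,2)) for k in('blue','yellow','red','green')])
a=cv2.imread('pics/crop_top.png');b=cv2.imread('pics/crop_side.png')
cv2.imwrite('pics/crops.png',np.hstack([cv2.resize(a,(400,400)),cv2.resize(b,(400,400))]))
E
```

```text
top blue [443.8 190.9 104.4 104.8]
top yellow [450.2  28.3 105.3 106.5]
top grey [ 451.4 -134.6  107.3  114.3]
top green [ 443.7 -300.3  103.   104.2]
top red [612.6  18.5 103.9 105.7]
[(np.float64(169.86), np.float64(222.34)), (np.float64(222.98), np.float64(219.78)), (np.float64(225.54), np.float64(166.66)), (np.float64(330.5), np.float64(219.14))]
side blue [443.7 192.1  98.7 100.7]
side yellow [450.3  31.  107.1 109.3]
side grey [ 449.8 -133.5  108.1  110.6]
side green [ 443.5 -299.7  101.6  102.2]
side red [612.8  20.1 102.7 104.5]
[(np.float64(174.34), np.float64(157.7)), (np.float64(189.7), np.float64(186.5)), (np.float64(243.46), np.float64(176.26)), (np.float64(223.62), np.float64(267.78))]
```

View pics/crop_top.png

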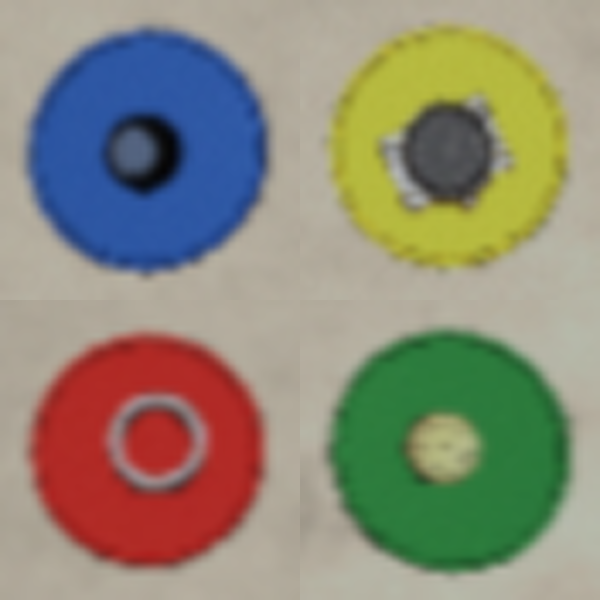

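View pics/crop_side.png

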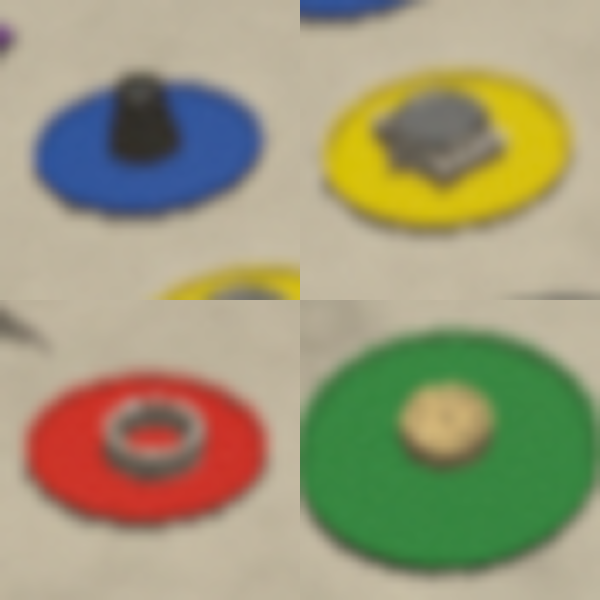

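Top crops: watch dial at tile (447,150), with the lug edges giving a pinch axis about 24° from world x. Ring is at (158,140), disc at (143,147) and loupe base at about (143,154). The side crops show the loupe upright and everything else flat.

```bash
python3 - <<'E'
from meas import *
T={'top':dict(loupe=('blue',143,154,.004),watch=('yellow',147,150,.021),ring=('red',158,140,.018),disc=('green',143,147,.013)),
'side':dict(loupe=('blue',145,147,.006),watch=('yellow',135,115,.021),ring=('red',154,128,.018),disc=('green',147,110,.013))}
for n in T:
    c=cam(n)
    for k,(t,x,y,z) in T[n].items():
        u,v=np.array(seeds[n][t])*S+(np.array([x,y])+.5)*44/300-.5-21.5
        print(n,k,np.round(onz(c,u,v,z)*1000,1))
E
```

```text
top loupe [442.1 193.4   4. ]
top watch [448.1  28.6  21. ]
top ring [615.1  13.3  18. ]
top disc [ 445.1 -295.6   13. ]
side loupe [443.  194.8   6. ]
side watch [447.7  36.1  21. ]
side ring [616.1  17.8  18. ]
side disc [ 447.2 -288.5   13. ]
```

```bash
cat > obj.py <<'E'
from meas import *
def obj(c,n,k,h,r=20,thr=60):
    im=c['image'].astype(int); u,v=np.array(seeds[n][k])*S
    yy,xx=np.indices(im.shape[:2]); d=np.hypot(xx-u,(yy-v)*(1 if n=='top' else 1.35))
    ref=np.median(im[(d<15)&(d>11)],axis=0)
    m=((np.abs(im-ref).sum(2)>thr)&(d<(14 if n=='top' else 17))).astype(np.uint8)
    m=cv2.resize(m*255,None,fx=1,fy=1)
    cs=cv2.findContours(m,cv2.RETR_EXTERNAL,cv2.CHAIN_APPROX_NONE)[0]
    if not cs: return None
    hu=cv2.convexHull(max(cs,key=cv2.contourArea)); x,y,w,hh=cv2.boundingRect(hu)
    return np.round(np.r_[onz(c,x+(w-1)/2,y+(hh-1)/2,.004+h/2)[:2]*1000,w,hh],1)
E
python3 - <<'E'
from obj import *
for n in('top','side'):
    c=cam(n)
    for k,h in(('blue',.034),('yellow',.017),('red',.014),('green',.009)): print(n,k,[obj(c,n,k,h,thr=t) for t in(50,90)])
E
```

```text
top blue [array([441.8, 190.2,  12. ,  12. ]), array([441.8, 190.2,  12. ,  12. ])]
top yellow [array([447.9,  29.2,  21. ,  18. ]), array([446.3,  29.3,  19. ,  17. ])]
top red [array([615.5,  14.4,  15. ,  15. ]), array([615.5,  14.4,  15. ,  15. ])]
top green [array([ 444.5, -296.5,   11. ,   10. ]), array([ 444.5, -296.5,   11. ,   10. ])]
side blue [array([439.9, 171.4,  34. ,  25. ]), array([446.6, 199. ,  32. ,  15. ])]
side yellow [array([451.2,  36. ,  32. ,  19. ]), array([448.5,  37.1,  24. ,  19. ])]
side red [array([616.5,  20.3,  16. ,  13. ]), array([617.9,  19.7,  15. ,  13. ])]
side green [array([ 445.8, -290.3,   14. ,   14. ]), array([ 446.3, -288.8,   14. ,   11. ])]
```

>>> play_rows --pt "0 0 0 0 0 0.095" --pt "0 0 0 0 0 0.095" --pt "0 0 0 0 0 0.095" --pt "0 0 0 0 0 0.095" --pt "0 0 0 0 0 0.095" --pt "0 0 0 0 0 0.095" --pt "0 0 0 0 0 0.095" --pt "0 0 0 0 0 0.095" --fingers 0.5 --grip_force 20

```text
clock: 1.07
position: [0.2369, 0.5783, 0.2104]
eef_rot: [[-0.405, 0.914, 0.0], [0.914, 0.405, -0.0], [-0.0, -0.0, -1.0]]
ft_force: [-0.1, 0.4, 0.2]
gripper_width: 0.755
```

>>> play_rows --pt "-36 -2 0 0 0 0" --pt "-36 -2 0 0 0 0" --pt "-36 -2 0 0 0 0" --pt "-36 -2 0 0 0 0" --pt "-36 -2 0 0 0 0" --pt "-36 -2 0 0 0 0" --pt "-36 -2 0 0 0 0" --pt "-36 -2 0 0 0 0"

```text
clock: 1.73
position: [0.3406, 0.3076, 0.2106]
eef_rot: [[-0.41, 0.912, 0.001], [0.912, 0.41, 0.0], [-0.0, 0.001, -1.0]]
ft_force: [0.3, 0.4, 0.6]
gripper_width: 0.747
```

>>> play_rows --pt "-36 -2 0 0 0 0" --pt "-36 -2 0 0 0 0" --pt "-36 -2 0 0 0 0" --pt "-36 -2 0 0 0 0" --pt "-36 -2 0 0 0 0" --pt "-36 -2 0 0 0 0" --pt "-36 -2 0 0 0 0" --pt "-36 -2 0 0 0 0"

```text
clock: 2.4
position: [0.4441, 0.038, 0.2107]
eef_rot: [[-0.409, 0.912, 0.001], [0.912, 0.409, -0.0], [-0.0, 0.001, -1.0]]
ft_force: [1.5, 1.2, 0.2]
gripper_width: 0.752
```

```bash
cat > go.py <<'E'
import sys
from h import *
from scipy.spatial.transform import Rotation as Ro
def go(x,y,z,jaw=None):
    s=ctrl.observe(); R=np.array(s['eef_rot']); p=np.array(s['position'])*1000
    d=np.array([x,y,z])-p; a=np.degrees(np.arctan2(R[1,1],R[0,1]))
    print('pos',p.round(1),'jaw',round(a,1),'tilt',R[:2,2].round(4),'w',round(float(s['gripper_width'])*87,1),'F',np.round(s['ft_force'],1),'t',round(s['clock'],1))
    print('  tool shift',(R.T@d).round(1),'norm',round(np.linalg.norm(d)),end=' ')
    if jaw is not None: print('az rad',round(np.radians(-(((jaw-a)+90)%180-90)),3),end='')
    print()
if __name__=='__main__': go(*map(float,sys.argv[1:]))
E
python3 go.py 447 30 60 24
```

```text
pos [444.1  38.  210.7] jaw 24.2 tilt [ 0.0008 -0.    ] w 65.4 F [1.5 1.2 0.2] t 2.4
  tool shift [ -8.4  -0.7 150.7] norm 151 az rad 0.003
```

>>> play_rows --pt "-2 0 30 0 0 0" --pt "-2 0 30 0 0 0" --pt "-2 0 30 0 0 0" --pt "-2 0 30 0 0 0" --pt "0 0 30 0 0 0" --pt "0 0 0 0 0 0" --pt "0 0 0 0 0 0"

```text
clock: 2.98
position: [0.4459, 0.0326, 0.0595]
eef_rot: [[-0.409, 0.912, -0.004], [0.912, 0.409, 0.001], [0.002, -0.003, -1.0]]
ft_force: [0.3, 0.7, 0.5]
gripper_width: 0.749
```

```bash
python3 go.py 447 30 20.5 24; python3 - <<'E'
from h import *
T=[]
for n in('top','side'):
    c=cam(n); u,v=proj(c,(.447,.03,.02)); p=cv2.getRectSubPix(c['image'],(64,64),(u,v)); T.append(cv2.resize(p,(400,400),interpolation=cv2.INTER_CUBIC))
cv2.imwrite('pics/w1.png',np.hstack(T))
E
```

```text
pos [445.9  32.6  59.5] jaw 24.2 tilt [-0.004   0.0007] w 65.1 F [0.3 0.7 0.5] t 3.0
  tool shift [-2.9  0.1 38.9] norm 39 az rad 0.003
```

View pics/w1.png

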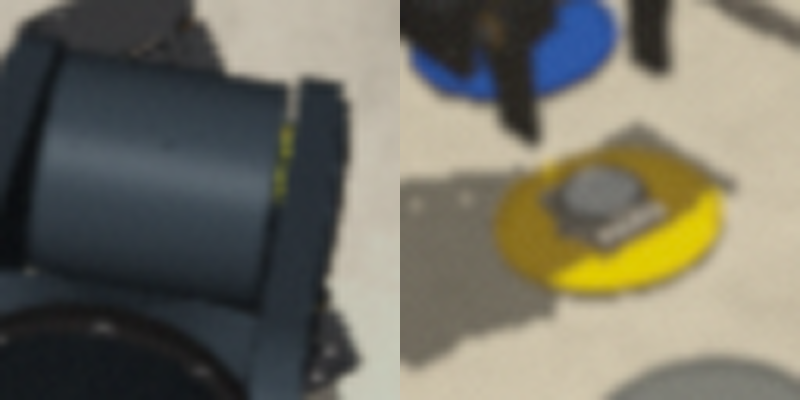

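The side tile shows the fingertips at tile px (120,140) and (255,70), above and behind the watch dial, whose centre is at (203,190). I'll use the known tip position to check the side camera's bias.

```bash
python3 - <<'E'
from h import *
c=cam('side'); u0,v0=proj(c,(.447,.03,.02))
f=lambda x,y:(u0+(x+.5)*.16-.5-31.5, v0+(y+.5)*.16-.5-31.5)
for p in((120,140),(255,70),(188,105)): print(onz(c,*f(*p),.0455)*1000)
print(onz(c,*f(203,190),.021)*1000)
E
```

```text
[417.77987129  54.19948069  45.5       ]
[491.34240376  85.56140523  45.5       ]
[454.17635912  69.53388174  45.5       ]
[450.13352396  35.12665164  21.        ]
```

```bash
python3 - <<'E'
from h import *
c=cam('side'); im=c['image']; u,v=proj(c,(.446,.033,.06)); K=7
x0,y0=int(u)-55,int(v)-60
p=cv2.resize(im[y0:y0+82,x0:x0+110],None,fx=K,fy=K,interpolation=cv2.INTER_CUBIC)
p=cv2.convertScaleAbs(p,alpha=1.6,beta=20)
for s in(-1,1):
  for z in(.0455,.0595,.0645,.1155):
    a,b=proj(c,(.446+s*.033*.912,.0326+s*.033*.409,z)); q=(int((a-x0+.5)*K),int((b-y0+.5)*K)); cv2.circle(p,q,4,(0,0,255),-1); print(s,z,q)
cv2.imwrite('pics/w2.png',p); print(p.shape)
E
```

```text
-1 0.0455 (332, 493)
-1 0.0595 (329, 465)
-1 0.0645 (327, 455)
-1 0.1155 (315, 350)
1 0.0455 (458, 424)
1 0.0595 (455, 396)
1 0.0645 (454, 386)
1 0.1155 (445, 283)
(574, 770, 3)
```

View pics/w2.png

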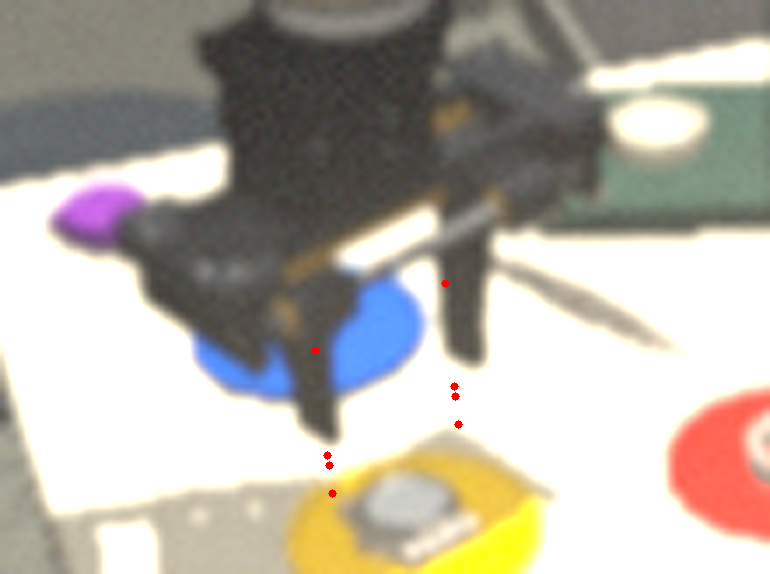

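The picture shows the fingertips about 60 px (roughly 27 mm) above where I projected them. Before relying on either number, I'll go down to TCP z≈30 mm, which is clear of the dial whichever is right, and compare again.

>>> play_rows --pt "-3 0 10 0 0 0" --pt "0 0 10 0 0 0" --pt "0 0 10 0 0 0" --pt "0 0 0 0 0 0" --pt "0 0 0 0 0 0" --pt "0 0 0 0 0 0"

```text
clock: 3.68
position: [0.4489, 0.0297, 0.0316]
eef_rot: [[-0.41, 0.912, 0.002], [0.912, 0.41, -0.0], [-0.001, 0.002, -1.0]]
ft_force: [-0.1, 0.1, -0.8]
gripper_width: 0.752
```

```bash
python3 go.py 447 30 20.5 24; cat > view.py <<'E'
import sys
from h import *
def view(name,n='side',dz=0.,at=None,K=7,w=110,h=82):
    c=cam(n); im=c['image']; s=ctrl.observe(); P=np.array(s['position']); R=np.array(s['eef_rot']); w2=s['gripper_width']*.0435
    u,v=proj(c,P if at is None else at)
    x0,y0=max(int(u)-w//2,0),max(int(v)-int(h*.55),0)
    p=cv2.resize(im[y0:y0+h,x0:x0+w],None,fx=K,fy=K,interpolation=cv2.INTER_CUBIC); p=cv2.convertScaleAbs(p,alpha=1.5,beta=15)
    for sg in(-1,1):
        a,b=proj(c,P+R@np.array([0,sg*w2,.014])+[0,0,dz]); cv2.circle(p,(int((a-x0+.5)*K),int((b-y0+.5)*K)),4,(0,0,255),-1)
    cv2.imwrite(f'pics/{name}.png',p)
if __name__=='__main__': view(sys.argv[1])
E
python3 view.py w3
python3 - <<'E'
from h import *
c=cam('side'); S=.64
b=onz(c,500*S,433*S,0)*1000; print('blower base front-ish',b)
t=cam('top'); print('blower top-view', onz(t,555*S,281*S,.03)*1000,'nozzle@.1',onz(t,562*S,274*S,.1)*1000)
P=onz(t,555*S,281*S,.03); 
for z in (0,.03,.101): print(z,np.array(proj(c,(P[0],P[1],z)))/S)
E
```

```text
pos [448.9  29.7  31.6] jaw 24.2 tilt [ 0.0024 -0.0004] w 65.4 F [-0.1  0.1 -0.8] t 3.7
  tool shift [ 1.1 -1.7 11.1] norm 11 az rad 0.003
blower base front-ish [ 6.27567189e+02 -3.23545628e+02  1.11022302e-13]
blower top-view [ 627.99532307 -314.68299556   30.        ] nozzle@.1 [ 628.36524442 -310.10150623  100.        ]
0 [497.71945546 429.0144698 ]
0.03 [498.86118148 415.33618886]
0.101 [501.70676535 381.11298892]
```

View pics/w3.png

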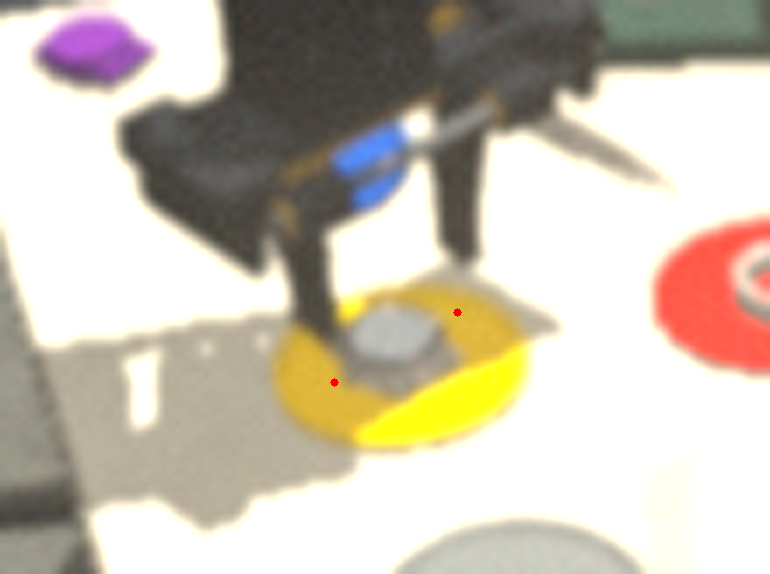

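The blower check (base to nozzle at 101 mm) confirms the side camera, so it is the gripper that is offset from its reported pose, either in z or in y. The top view will show which.

```bash
python3 - <<'E'
from h import *
c=cam('top'); im=c['image']; s=ctrl.observe(); P=np.array(s['position']); R=np.array(s['eef_rot'])
u,v=proj(c,P); K=7; w,h=110,82; x0,y0=int(u)-55,int(v)-41
p=cv2.convertScaleAbs(cv2.resize(im[y0:y0+h,x0:x0+w],None,fx=K,fy=K,interpolation=cv2.INTER_CUBIC),alpha=1.8,beta=30)
for sx in(-.0375,.0375):
  for sy in(-.095,.095):
    for z,col in((-.056,(0,0,255)),(-.1,(0,255,0))):
      a,b=proj(c,P+R@np.array([sx,sy,z])); cv2.circle(p,(int((a-x0+.5)*K),int((b-y0+.5)*K)),4,col,-1)
cv2.imwrite('pics/t1.png',p)
E
```

```text
(no output)
```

View pics/t1.png

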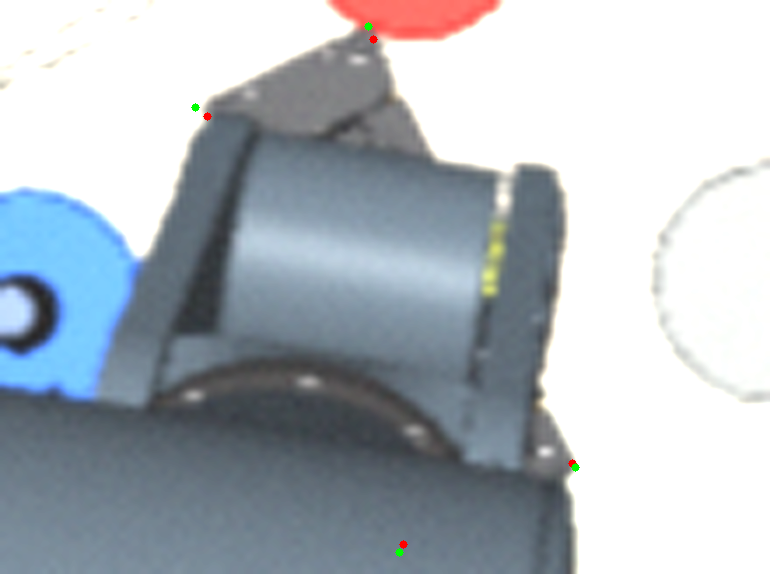

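The body corners match in xy in the top view, so only the height disagrees. I'll go down in small steps, which is safe either way, watching the force.

>>> play_rows --pt "0 -1.5 5 0 0 0" --pt "0 0 5 0 0 0" --pt "0 0 0 0 0 0" --pt "0 0 0 0 0 0" --pt "0 0 0 0 0 0"

```text
clock: 4.3
position: [0.4465, 0.0291, 0.0201]
eef_rot: [[-0.409, 0.912, -0.001], [0.912, 0.409, 0.0], [0.0, -0.001, -1.0]]
ft_force: [-0.1, -0.5, -0.2]
gripper_width: 0.75
```

```bash
python3 go.py 447 30 20.5 24; python3 view.py w4
```

```text
pos [446.5  29.1  20.1] jaw 24.2 tilt [-0.0007  0.0001] w 65.2 F [-0.1 -0.5 -0.2] t 4.3
  tool shift [ 0.6  0.8 -0.4] norm 1 az rad 0.003
```

View pics/w4.png

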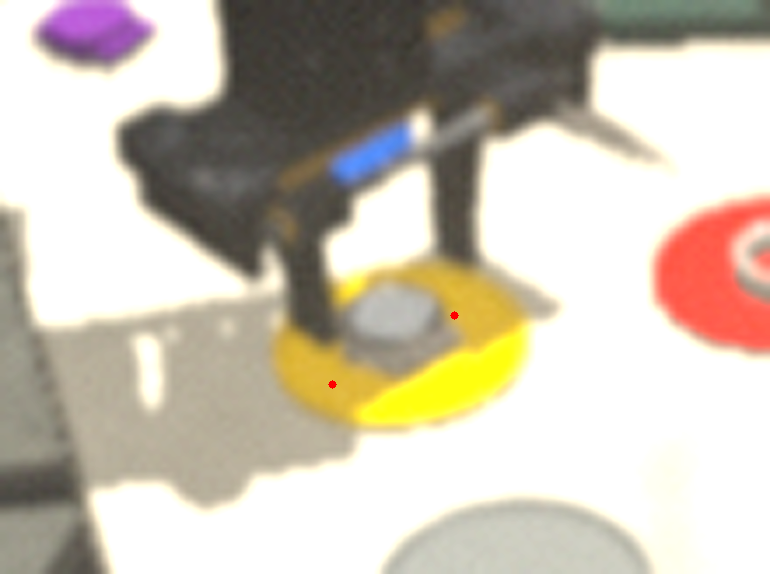

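Side tips are still about 45 px above the projection. Closing the jaws settles it: they will either grip the watch at about 44 mm or shut above it without touching it.

>>> play_rows --pt "0 0 0 0 0 0" --pt "0 0 0 0 0 0" --pt "0 0 0 0 0 0" --pt "0 0 0 0 0 0" --pt "0 0 0 0 0 0" --pt "0 0 0 0 0 0" --fingers -0.1 --grip_force 8

```text
clock: 4.85
position: [0.4468, 0.0291, 0.0204]
eef_rot: [[-0.41, 0.912, 0.0], [0.912, 0.41, -0.0], [-0.0, 0.0, -1.0]]
ft_force: [-0.3, 0.2, 1.3]
gripper_width: 0.468
```

>>> play_rows --pt "0 0 0 0 0 0" --pt "0 0 0 0 0 0" --pt "0 0 0 0 0 0" --pt "0 0 0 0 0 0" --pt "0 0 0 0 0 0" --pt "0 0 0 0 0 0" --fingers -0.5

```text
clock: 5.35
position: [0.4467, 0.0291, 0.0203]
eef_rot: [[-0.41, 0.912, -0.0], [0.912, 0.41, -0.0], [-0.0, -0.0, -1.0]]
ft_force: [0.7, 0.6, 0.3]
gripper_width: 0.252
```

```bash
python3 go.py 447 30 20.5 24; python3 view.py w5
```

```text
pos [446.7  29.1  20.3] jaw 24.2 tilt [-0. -0.] w 21.9 F [0.7 0.6 0.3] t 5.3
  tool shift [ 0.7  0.6 -0.2] norm 1 az rad 0.003
```

View pics/w5.png

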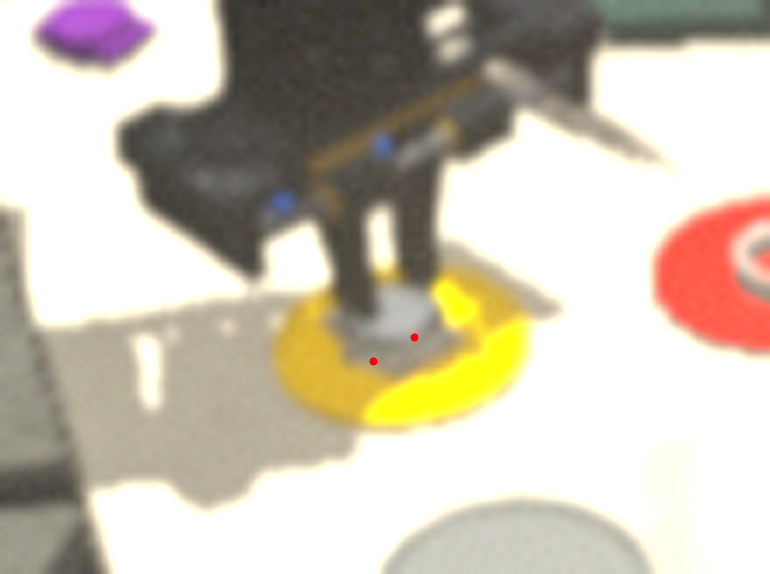

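The jaws shut above the dial, so the tool really is about 24 mm higher than reported. I'll reopen, go down most of that, and then find the floor by feel in small steps.

>>> play_rows --pt "0 0 0 0 0 0" --pt "0 0 0 0 0 0" --pt "0 0 0 0 0 0" --pt "0 0 0 0 0 0" --pt "0 0 0 0 0 0" --pt "0 0 0 0 0 0" --pt "0 0 0 0 0 0" --pt "0 0 0 0 0 0" --fingers 0.5

```text
clock: 6.07
position: [0.4467, 0.0291, 0.0203]
eef_rot: [[-0.41, 0.912, -0.0], [0.912, 0.41, -0.0], [0.0, -0.0, -1.0]]
ft_force: [0.2, -0.1, -0.2]
gripper_width: 0.723
```

>>> play_rows --pt "0 0 5 0 0 0" --pt "0 0 5 0 0 0" --pt "0 0 4 0 0 0" --pt "0 0 0 0 0 0" --pt "0 0 0 0 0 0" --pt "0 0 0 0 0 0"

```text
clock: 6.57
position: [0.4466, 0.0291, 0.0062]
eef_rot: [[-0.41, 0.912, -0.0], [0.912, 0.41, 0.0], [0.0, -0.0, -1.0]]
ft_force: [0.1, -1.2, -0.0]
gripper_width: 0.746
```

```bash
python3 go.py 447 30 -3 24; python3 view.py w6
```

```text
pos [446.6  29.1   6.2] jaw 24.2 tilt [-0.0004  0.0001] w 64.9 F [ 0.1 -1.2 -0. ] t 6.6
  tool shift [0.6 0.7 9.2] norm 9 az rad 0.003
```

View pics/w6.png

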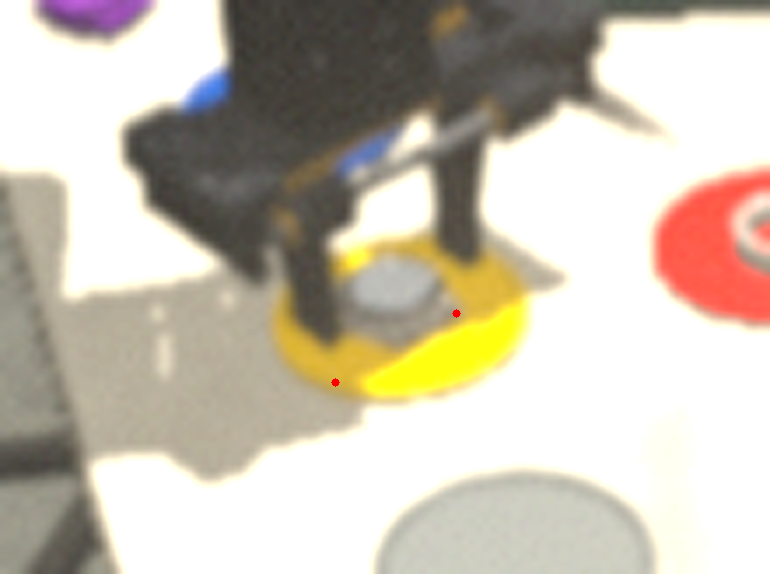

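The reported tip height is now below the bench with no contact, and the view puts the tips at about 16 mm. Continuing down gently.

>>> play_rows --pt "0 0 3 0 0 0" --pt "0 0 3 0 0 0" --pt "0 0 0 0 0 0" --pt "0 0 0 0 0 0" --pt "0 0 0 0 0 0"

```text
clock: 7.03
position: [0.4467, 0.0291, 0.0003]
eef_rot: [[-0.41, 0.912, -0.0], [0.912, 0.41, 0.0], [0.0, -0.0, -1.0]]
ft_force: [0.2, 1.0, -0.4]
gripper_width: 0.751
```

>>> play_rows --pt "0 0 1.5 0 0 0" --pt "0 0 0 0 0 0" --pt "0 0 0 0 0 0" --pt "0 0 0 0 0 0"

```text
clock: 7.37
position: [0.4467, 0.0291, -0.0011]
eef_rot: [[-0.41, 0.912, 0.0], [0.912, 0.41, -0.0], [-0.0, -0.0, -1.0]]
ft_force: [0.6, 0.8, -0.1]
gripper_width: 0.747
```

>>> play_rows --pt "0 0 1 0 0 0" --pt "0 0 0 0 0 0" --pt "0 0 0 0 0 0"

```text
clock: 7.62
position: [0.4467, 0.0291, -0.0022]
eef_rot: [[-0.41, 0.912, -0.0], [0.912, 0.41, 0.0], [0.0, -0.0, -1.0]]
ft_force: [-0.4, -0.2, -0.0]
gripper_width: 0.749
```

>>> play_rows --pt "0 0 1 0 0 0" --pt "0 0 0 0 0 0" --pt "0 0 0 0 0 0"

```text
clock: 7.87
position: [0.4467, 0.0291, -0.0032]
eef_rot: [[-0.41, 0.912, -0.0], [0.912, 0.41, 0.0], [0.0, -0.0, -1.0]]
ft_force: [-0.1, 0.2, -0.0]
gripper_width: 0.75
```

```bash
python3 go.py 447 30 -3 24; python3 view.py w7
```

```text
pos [446.7  29.1  -3.2] jaw 24.2 tilt [-0.0001  0.    ] w 65.2 F [-0.1  0.2 -0. ] t 7.9
  tool shift [ 0.7  0.6 -0.2] norm 1 az rad 0.003
```

View pics/w7.png

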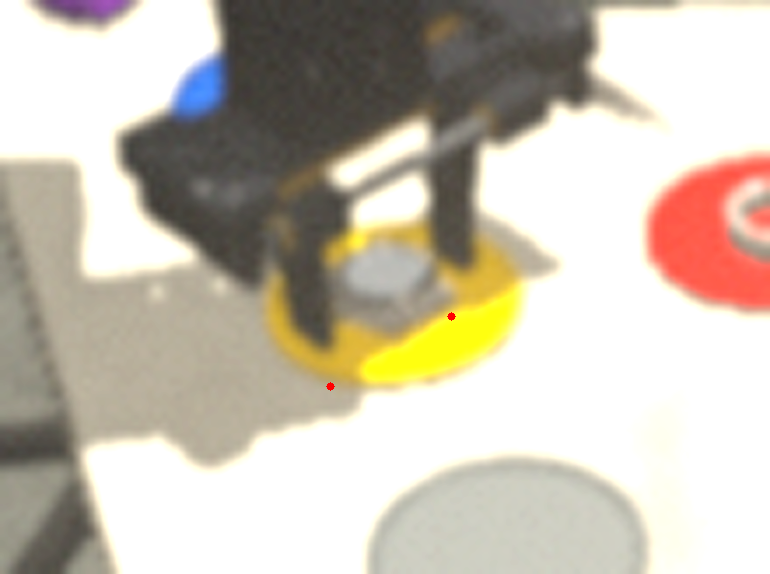

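The finger feet at (315,340) and (457,262) now straddle the watch near tray-rim height, with their midpoint on the tray centre. Going down 1 mm more, then closing.

>>> play_rows --pt "0 0 1 0 0 0" --pt "0 0 0 0 0 0" --pt "0 0 0 0 0 0"

```text
clock: 8.17
position: [0.4467, 0.0291, -0.0042]
eef_rot: [[-0.41, 0.912, -0.0], [0.912, 0.41, -0.0], [0.0, -0.0, -1.0]]
ft_force: [0.2, -0.4, 1.5]
gripper_width: 0.75
```

>>> play_rows --pt "0 0 0 0 0 0" --pt "0 0 0 0 0 0" --pt "0 0 0 0 0 0" --pt "0 0 0 0 0 0" --pt "0 0 0 0 0 0" --pt "0 0 0 0 0 0" --pt "0 0 0 0 0 0" --pt "0 0 0 0 0 0" --fingers -0.3 --grip_force 20

```text
clock: 8.83
position: [0.4469, 0.0291, -0.0041]
eef_rot: [[-0.41, 0.912, 0.0], [0.912, 0.41, -0.0], [-0.0, 0.0, -1.0]]
ft_force: [-0.3, -0.0, 0.3]
gripper_width: 0.503
```

>>> play_rows --pt "0 0 -3 0 0 0" --pt "0 0 -3 0 0 0" --pt "0 0 -3 0 0 0" --pt "0 0 -3 0 0 0" --pt "0 0 0 0 0 0" --pt "0 0 0 0 0 0" --pt "0 0 0 0 0 0"

```text
clock: 9.42
position: [0.4468, 0.0291, 0.0079]
eef_rot: [[-0.41, 0.912, 0.0], [0.912, 0.41, -0.0], [-0.0, 0.0, -1.0]]
ft_force: [0.6, 0.3, -0.9]
gripper_width: 0.507
```

Gripped: the opening is 44 mm, which matches the watch. Carrying it to grey while turning the jaw to world y.

>>> play_rows --pt "0 0 -20 0 0 0" --pt "0 0 -20 0 0 0" --pt "-30 -13 0 0 0 0" --pt "-30 -13 0 0 0 0" --pt "-30 -13 0 0 0 0" --pt "-30 -13 0 0 0 0" --pt "-30 -12 0 0 0 0" --pt "0 0 0 0 0 0"

```text
clock: 10.08
position: [0.4526, -0.1403, 0.048]
eef_rot: [[-0.405, 0.914, 0.006], [0.914, 0.405, -0.004], [-0.006, 0.003, -1.0]]
ft_force: [1.5, -0.4, -0.1]
gripper_width: 0.507
```

>>> play_rows --pt "0 0 0 0 0 -0.115" --pt "0 0 0 0 0 -0.115" --pt "0 0 0 0 0 -0.115" --pt "0 0 0 0 0 -0.115" --pt "0 0 0 0 0 -0.115" --pt "0 0 0 0 0 -0.115" --pt "0 0 0 0 0 -0.115" --pt "0 0 0 0 0 -0.115"

```text
clock: 10.75
position: [0.4494, -0.1334, 0.0476]
eef_rot: [[-0.975, 0.221, -0.001], [0.221, 0.975, 0.001], [0.001, 0.0, -1.0]]
ft_force: [0.4, 1.3, 0.4]
gripper_width: 0.509
```

>>> play_rows --pt "0 0 0 0 0 -0.115" --pt "0 0 0 0 0 -0.115" --pt "0 0 0 0 0 0" --pt "0 0 0 0 0 0" --pt "0 0 0 0 0 0"

```text
clock: 11.17
position: [0.4496, -0.1336, 0.0478]
eef_rot: [[-1.0, 0.001, -0.0], [0.001, 1.0, 0.0], [0.0, 0.0, -1.0]]
ft_force: [-0.5, 0.6, 0.5]
gripper_width: 0.504
```

```bash
python3 go.py 450 -134 -3.5 90
```

```text
pos [ 449.6 -133.6   47.8] jaw 89.9 tilt [-0.0004  0.0003] w 43.8 F [-0.5  0.6  0.5] t 11.2
  tool shift [-0.4 -0.4 51.3] norm 51 az rad -0.001
```

>>> play_rows --pt "0 0 20 0 0 0" --pt "0 0 18 0 0 0" --pt "0 0 8 0 0 0" --pt "0 0 3 0 0 0" --pt "0 0 1 0 0 0" --pt "0 0 0 0 0 0" --pt "0 0 0 0 0 0" --pt "0 0 0 0 0 0"

```text
clock: 11.83
position: [0.4502, -0.1342, -0.0015]
eef_rot: [[-1.0, -0.001, 0.001], [-0.001, 1.0, -0.001], [-0.001, -0.001, -1.0]]
ft_force: [-0.3, -0.4, -0.9]
gripper_width: 0.507
```

>>> play_rows --pt "0 0 1 0 0 0" --pt "0 0 0 0 0 0" --pt "0 0 0 0 0 0"

```text
clock: 12.08
position: [0.4499, -0.134, -0.0029]
eef_rot: [[-1.0, -0.001, 0.0], [-0.001, 1.0, -0.0], [-0.0, -0.0, -1.0]]
ft_force: [0.0, -0.3, -0.4]
gripper_width: 0.502
```

>>> play_rows --pt "0 0 1 0 0 0" --pt "0 0 0 0 0 0" --pt "0 0 0 0 0 0"

```text
clock: 12.33
position: [0.4499, -0.134, -0.0041]
eef_rot: [[-1.0, -0.001, 0.0], [-0.001, 1.0, -0.0], [-0.0, -0.0, -1.0]]
ft_force: [0.3, -0.5, -0.2]
gripper_width: 0.511
```

>>> play_rows --pt "0 0 0 0 0 0" --pt "0 0 0 0 0 0" --pt "0 0 0 0 0 0" --pt "0 0 0 0 0 0" --pt "0 0 -5 0 0 0" --pt "0 0 -20 0 0 0" --pt "0 0 -30 0 0 0" --pt "0 0 -30 0 0 0" --fingers 0.4

```text
clock: 13.0
position: [0.4489, -0.1334, 0.0814]
eef_rot: [[-1.0, -0.001, -0.003], [-0.001, 1.0, 0.001], [0.003, 0.001, -1.0]]
ft_force: [0.9, -1.5, 0.7]
gripper_width: 0.697
```

```bash
python3 go.py 442 192 75 90; python3 go.py 442 192 -3.5
```

```text
pos [ 448.9 -133.4   81.4] jaw 90.1 tilt [-0.0025  0.0014] w 60.6 F [ 0.9 -1.5  0.7] t 13.0
  tool shift [  6.5 325.4   6.9] norm 326 az rad 0.001
pos [ 448.9 -133.4   81.4] jaw 90.1 tilt [-0.0025  0.0014] w 60.6 F [ 0.9 -1.5  0.7] t 13.0
  tool shift [  6.3 325.3  85.4] norm 336
```

```bash
python3 - <<'E'
from h import *
t=cam('top');c=cam('side')
for n,p,z in(('ball',(207,321),.3),('base corner L',(222,300),.01),('base corner R',(280,320),.01),('lever mid',(225,285),.25)): print(n,(onz(t,p[0]*.64,p[1]*.64,z)*1000).round())
for n,p,z in(('ball',(323,114),.3),('ball',(323,114),.25),('base front L',(357,255),.01),('base near R',(432,255),.01)): print('side',n,z,(onz(c,p[0]*.64,p[1]*.64,z)*1000).round())
E
```

```text
ball [530. 279. 300.]
base corner L [607. 344.  10.]
base corner R [564. 228.  10.]
lever mid [593. 268. 250.]
side ball 0.3 [538. 316. 300.]
side ball 0.25 [567. 443. 250.]
side base front L 0.01 [567. 238.  10.]
side base near R 0.01 [716. 179.  10.]
```

The lever ball is at about (0.53, 0.28, 0.315), roughly 40 mm or more clear of the wrist at the blue tray. Going for the loupe.

>>> play_rows --pt "1 40 0 0 0 0" --pt "1 40 0 0 0 0" --pt "1 40 0 0 0 0" --pt "1 40 0 0 0 0" --pt "1 40 0 0 0 0" --pt "1 40 0 0 0 0" --pt "1 40 0 0 0 0" --pt "0 40 0 0 0 0"

```text
clock: 13.77
position: [0.4412, 0.1879, 0.0804]
eef_rot: [[-1.0, -0.001, -0.001], [-0.001, 1.0, -0.0], [0.001, -0.0, -1.0]]
ft_force: [0.9, -0.4, -0.3]
gripper_width: 0.7
```

>>> play_rows --pt "0 5 0 0 0 0" --pt "0 0 20 0 0 0" --pt "0 0 20 0 0 0" --pt "0 0 20 0 0 0" --pt "0 0 0 0 0 0" --pt "0 0 0 0 0 0" --pt "0 0 0 0 0 0"

```text
clock: 14.35
position: [0.4426, 0.1907, 0.0212]
eef_rot: [[-1.0, -0.001, -0.0], [-0.001, 1.0, -0.0], [0.0, -0.0, -1.0]]
ft_force: [-0.1, -0.8, 1.4]
gripper_width: 0.698
```

```bash
python3 go.py 442 192 -3.5 90; python3 - <<'E'
from h import *
c=cam('side'); s=ctrl.observe(); P=np.array(s['position'])+[0,0,.01]
A=[]
for n,at in(('side',P),('side',(.45,-.134,.02))):
    u,v=proj(c,at); q=cv2.resize(cv2.getRectSubPix(c['image'],(66,66),(u,v)),(400,400),interpolation=cv2.INTER_CUBIC); A.append(cv2.convertScaleAbs(q,alpha=1.5,beta=15))
cv2.imwrite('pics/l1.png',np.hstack(A))
E
```

```text
pos [442.6 190.7  21.2] jaw 90.0 tilt [-0.     -0.0001] w 60.7 F [-0.1 -0.8  1.4] t 14.3
  tool shift [ 0.6  1.3 24.7] norm 25 az rad 0.001
```

View pics/l1.png

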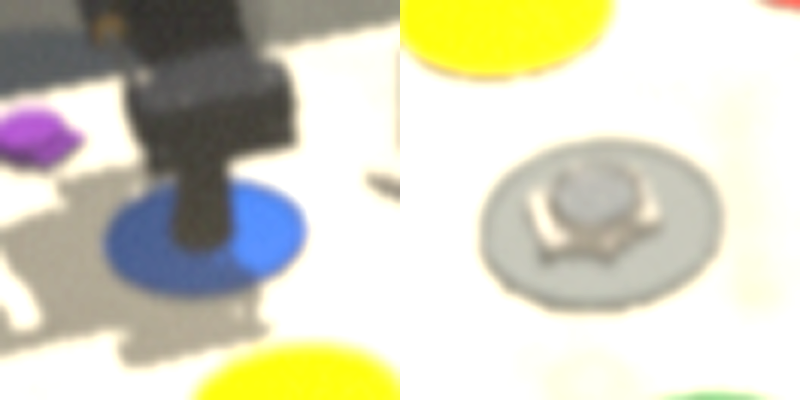

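The watch lies flat and centred in grey (tile px (598,215)). The loupe, at (203,240), lies in the jaw plane. Going down and closing.

>>> play_rows --pt "0.5 1 10 0 0 0" --pt "0 0 8 0 0 0" --pt "0 0 3 0 0 0" --pt "0 0 2 0 0 0" --pt "0 0 0 0 0 0" --pt "0 0 0 0 0 0"

```text
clock: 14.9
position: [0.4418, 0.192, -0.0023]
eef_rot: [[-1.0, -0.001, -0.0], [-0.001, 1.0, -0.0], [0.0, -0.0, -1.0]]
ft_force: [0.0, -0.0, 0.3]
gripper_width: 0.702
```

>>> play_rows --pt "0 0 1.5 0 0 0" --pt "0 0 0 0 0 0" --pt "0 0 0 0 0 0"

```text
clock: 15.15
position: [0.442, 0.1921, -0.0036]
eef_rot: [[-1.0, -0.001, 0.0], [-0.001, 1.0, 0.0], [-0.0, 0.0, -1.0]]
ft_force: [-0.0, -0.5, -0.4]
gripper_width: 0.7
```

>>> play_rows --pt "0 0 0 0 0 0" --pt "0 0 0 0 0 0" --pt "0 0 0 0 0 0" --pt "0 0 0 0 0 0" --pt "0 0 0 0 0 0" --pt "0 0 0 0 0 0" --pt "0 0 0 0 0 0" --pt "0 0 0 0 0 0" --fingers -0.6 --grip_force 12

```text
clock: 15.82
position: [0.442, 0.1921, -0.0036]
eef_rot: [[-1.0, -0.001, 0.0], [-0.001, 1.0, 0.0], [-0.0, 0.0, -1.0]]
ft_force: [-0.2, -1.0, 0.3]
gripper_width: 0.367
```

>>> play_rows --pt "0 0 -2 0 0 0" --pt "0 0 -3 0 0 0" --pt "0 0 -3 0 0 0" --pt "0 0 0 0 0 0" --pt "0 0 0 0 0 0" --pt "0 0 0 0 0 0"

```text
clock: 16.32
position: [0.442, 0.192, 0.0045]
eef_rot: [[-1.0, -0.001, 0.0], [-0.001, 1.0, 0.0], [-0.0, 0.0, -1.0]]
ft_force: [0.1, -0.4, -0.9]
gripper_width: 0.369
```

Gripped at 32 mm and steady after lifting (a slipping cone would have let the jaws close further). Carrying it to yellow.

>>> play_rows --pt "0 0 -10 0 0 0" --pt "0 0 -15 0 0 0" --pt "-1 -12 0 0 0 0" --pt "-2 -25 0 0 0 0" --pt "-2 -30 0 0 0 0" --pt "-2 -30 0 0 0 0" --pt "-1 -30 0 0 0 0" --pt "0 -24 0 0 0 0"

```text
clock: 16.98
position: [0.4506, 0.0393, 0.03]
eef_rot: [[-1.0, -0.001, 0.001], [-0.001, 1.0, -0.0], [-0.001, -0.0, -1.0]]
ft_force: [0.1, -0.3, 0.0]
gripper_width: 0.373
```

>>> play_rows --pt "0 -11 0 0 0 0" --pt "0 0 0 0 0 0" --pt "0 0 0 0 0 0" --pt "0 0 0 0 0 0"

```text
clock: 17.32
position: [0.4498, 0.031, 0.0295]
eef_rot: [[-1.0, -0.002, -0.0], [-0.002, 1.0, 0.0], [0.0, 0.0, -1.0]]
ft_force: [0.3, 0.3, -0.6]
gripper_width: 0.368
```

```bash
python3 go.py 450 29.5 -3.3 90
```

```text
pos [449.8  31.   29.5] jaw 90.1 tilt [-0.0003  0.0003] w 32.0 F [ 0.3  0.3 -0.6] t 17.3
  tool shift [-0.2 -1.5 32.8] norm 33 az rad 0.002
```

>>> play_rows --pt "0 -1.5 12 0 0 0" --pt "0 0 10 0 0 0" --pt "0 0 6 0 0 0" --pt "0 0 3 0 0 0" --pt "0 0 1 0 0 0" --pt "0 0 0 0 0 0" --pt "0 0 0 0 0 0"

```text
clock: 17.9
position: [0.4502, 0.0289, -0.0025]
eef_rot: [[-1.0, -0.002, 0.0], [-0.002, 1.0, -0.0], [-0.0, -0.0, -1.0]]
ft_force: [-0.1, -0.5, 0.3]
gripper_width: 0.372
```

>>> play_rows --pt "0 0 1 0 0 0" --pt "0 0 0 0 0 0" --pt "0 0 0 0 0 0"

```text
clock: 18.15
position: [0.4502, 0.0285, -0.0034]
eef_rot: [[-1.0, -0.001, 0.0], [-0.001, 1.0, -0.0], [-0.0, -0.0, -1.0]]
ft_force: [0.9, 0.1, -0.9]
gripper_width: 0.371
```

>>> play_rows --pt "0 0 0 0 0 0" --pt "0 0 0 0 0 0" --pt "0 0 0 0 0 0" --pt "0 0 0 0 0 0" --pt "0 0 0 0 0 0" --pt "0 0 0 0 0 0" --pt "0 0 -10 0 0 0" --pt "0 0 -20 0 0 0" --fingers 0.4

```text
clock: 18.82
position: [0.4487, 0.0287, 0.0252]
eef_rot: [[-1.0, -0.001, -0.004], [-0.001, 1.0, 0.001], [0.004, 0.001, -1.0]]
ft_force: [0.3, -0.1, -0.2]
gripper_width: 0.694
```

>>> play_rows --pt "0 0 -40 0 0 0" --pt "0 0 -20 0 0 0" --pt "0 -40 0 0 0 0" --pt "0 -40 0 0 0 0" --pt "0 -40 0 0 0 0" --pt "0 -40 0 0 0 0" --pt "0 0 0 0 0 0" --pt "0 0 0 0 0 0"

```text
clock: 19.48
position: [0.4505, -0.1337, 0.0864]
eef_rot: [[-1.0, 0.004, 0.001], [0.004, 1.0, -0.0], [-0.001, -0.0, -1.0]]
ft_force: [-0.4, 0.2, 0.2]
gripper_width: 0.7
```

```bash
python3 go.py 450 -134 -3.5 90; python3 - <<'E'
from obj import *
for n in('top','side'):
    c=cam(n); print(n,tray(c,masks(c['image'],n)['yellow']),obj(c,n,'yellow',.034))
E
```

```text
pos [ 450.5 -133.7   86.4] jaw 89.8 tilt [ 0.0008 -0.0004] w 60.9 F [-0.4  0.2  0.2] t 19.5
  tool shift [ 0.6 -0.2 89.9] norm 90 az rad -0.004
top (450.0535888671875, 28.30820083618164, 104.91172790527344, 107.0086669921875) [450.6  25.9  13.   12. ]
side (436.7000732421875, 30.5761775970459, 75.15125274658203, 112.06170654296875) [448.   10.4  34.   25. ]
```

The loupe is in yellow at (450.6, 26) from the top view, about 2 mm from the tray centre. Now the watch goes from grey to blue.

>>> play_rows --pt "0 0 35 0 0 0" --pt "0 0 35 0 0 0" --pt "0 0 12 0 0 0" --pt "0 0 5 0 0 0" --pt "0 0 2 0 0 0" --pt "0 0 0 0 0 0" --pt "0 0 0 0 0 0"

```text
clock: 20.17
position: [0.4509, -0.131, -0.0018]
eef_rot: [[-1.0, -0.002, 0.001], [-0.002, 1.0, -0.001], [-0.001, -0.001, -1.0]]
ft_force: [0.5, 0.5, 0.0]
gripper_width: 0.699
```

>>> play_rows --pt "0 0 1 0 0 0" --pt "0 0 0 0 0 0" --pt "0 0 0 0 0 0" --pt "0 0 0 0 0 0" --pt "0 0 0 0 0 0" --pt "0 0 0 0 0 0" --fingers -0.3 --grip_force 20

```text
clock: 20.67
position: [0.4508, -0.1318, -0.0031]
eef_rot: [[-1.0, -0.001, 0.001], [-0.001, 1.0, -0.001], [-0.001, -0.001, -1.0]]
ft_force: [-0.6, 0.8, 5.6]
gripper_width: 0.504
```

>>> play_rows --pt "0 0 -5 0 0 0" --pt "0 0 -20 0 0 0" --pt "0 0 -30 0 0 0" --pt "0 0 -30 0 0 0" --pt "0 0 0 0 0 0" --pt "0 0 0 0 0 0"

```text
clock: 21.17
position: [0.4511, -0.1319, 0.0828]
eef_rot: [[-1.0, -0.001, 0.003], [-0.001, 1.0, -0.002], [-0.003, -0.002, -1.0]]
ft_force: [0.2, -0.8, -0.9]
gripper_width: 0.503
```

```bash
python3 go.py 444 191 -3.5 90
```

```text
pos [ 451.1 -131.9   82.8] jaw 90.1 tilt [ 0.0032 -0.0019] w 43.8 F [ 0.2 -0.8 -0.9] t 21.2
  tool shift [  7.1 323.1  85.7] norm 334 az rad 0.001
```

>>> play_rows --pt "1 40 0 0 0 0" --pt "1 40 0 0 0 0" --pt "1 40 0 0 0 0" --pt "1 40 0 0 0 0" --pt "1 40 0 0 0 0" --pt "1 40 0 0 0 0" --pt "1 40 0 0 0 0" --pt "0 40 0 0 0 0"

```text
clock: 21.83
position: [0.4409, 0.1902, 0.0798]
eef_rot: [[-1.0, -0.001, -0.004], [-0.001, 1.0, -0.001], [0.004, -0.001, -1.0]]
ft_force: [1.0, 0.2, -0.5]
gripper_width: 0.5
```

>>> play_rows --pt "0 3 0 0 0 0" --pt "0 0 30 0 0 0" --pt "0 0 30 0 0 0" --pt "0 0 0 0 0 0" --pt "0 0 0 0 0 0" --pt "0 0 0 0 0 0"

```text
clock: 22.33
position: [0.4427, 0.191, 0.0214]
eef_rot: [[-1.0, -0.0, -0.001], [-0.0, 1.0, -0.0], [0.001, -0.0, -1.0]]
ft_force: [-0.3, -0.0, -0.8]
gripper_width: 0.501
```

```bash
python3 go.py 444 191 -3.0 90
```

```text
pos [442.7 191.   21.4] jaw 90.0 tilt [-0.0012 -0.0003] w 43.6 F [-0.3 -0.  -0.8] t 22.3
  tool shift [-1.4  0.  24.4] norm 24 az rad 0.0
```

>>> play_rows --pt "-1 0 10 0 0 0" --pt "0 0 8 0 0 0" --pt "0 0 4 0 0 0" --pt "0 0 1.5 0 0 0" --pt "0 0 0 0 0 0" --pt "0 0 0 0 0 0" --pt "0 0 0 0 0 0"

```text
clock: 22.92
position: [0.4441, 0.1916, -0.0019]
eef_rot: [[-1.0, -0.001, 0.0], [-0.001, 1.0, 0.0], [-0.0, 0.0, -1.0]]
ft_force: [-0.4, -0.8, -0.4]
gripper_width: 0.5
```

>>> play_rows --pt "0 0 1 0 0 0" --pt "0 0 0 0 0 0" --pt "0 0 0 0 0 0" --pt "0 0 0 0 0 0"

```text
clock: 23.25
position: [0.4441, 0.1916, -0.003]
eef_rot: [[-1.0, -0.001, 0.001], [-0.001, 1.0, 0.0], [-0.001, 0.0, -1.0]]
ft_force: [-0.1, 0.9, 0.5]
gripper_width: 0.504
```

>>> play_rows --pt "0 0 0 0 0 0" --pt "0 0 0 0 0 0" --pt "0 0 0 0 0 0" --pt "0 0 0 0 0 0" --pt "0 0 0 0 0 0" --pt "0 0 -10 0 0 0" --pt "0 0 -25 0 0 0" --pt "0 0 -25 0 0 0" --fingers 0.4

```text
clock: 23.92
position: [0.4429, 0.1913, 0.0572]
eef_rot: [[-1.0, -0.001, -0.003], [-0.001, 1.0, -0.001], [0.003, -0.001, -1.0]]
ft_force: [0.6, 0.5, 0.2]
gripper_width: 0.7
```

>>> play_rows --pt "0 0 -25 0 0 0" --pt "0 -40 0 0 0 0" --pt "0 -40 0 0 0 0" --pt "0 -40 0 0 0 0" --pt "0 -40 0 0 0 0" --pt "0 -10 0 0 0 0" --pt "0 0 0 0 0 0" --pt "0 0 0 0 0 0"

```text
clock: 24.58
position: [0.444, 0.0214, 0.0823]
eef_rot: [[-1.0, 0.001, 0.0], [0.001, 1.0, 0.0], [-0.0, 0.0, -1.0]]
ft_force: [0.5, 0.3, 1.2]
gripper_width: 0.7
```

```bash
python3 go.py 615.5 16 85 90; python3 - <<'E'
from obj import *
c=cam('top'); print(tray(c,masks(c['image'],'top')['blue']),obj(c,'top','blue',.017))
c=cam('side'); print(tray(c,masks(c['image'],'side')['blue']),obj(c,'side','blue',.017,thr=90))
E
```

```text
pos [444.   21.4  82.3] jaw 89.9 tilt [0.     0.0004] w 60.9 F [0.5 0.3 1.2] t 24.6
  tool shift [-171.5   -5.2   -2.7] norm 172 az rad -0.001Traceback (most recent call last):
  File "<stdin>", line 2, in <module>
  File "meas.py", line 15, in masks
    out[k]=cv2.convexHull(max(cs,key=cv2.contourArea))
                          ~~~^^^^^^^^^^^^^^^^^^^^^^^^
ValueError: max() iterable argument is empty
```

>>> play_rows --pt "-35 -1 0 0 0 0" --pt "-35 -1 0 0 0 0" --pt "-35 -1 0 0 0 0" --pt "-35 -1 0 0 0 0" --pt "-32 -1 0 0 0 0" --pt "0 0 30 0 0 0" --pt "0 0 20 0 0 0" --pt "0 0 0 0 0 0" --fingers 0.3

```text
clock: 25.3
position: [0.6126, 0.0199, 0.0278]
eef_rot: [[-1.0, -0.004, -0.009], [-0.004, 1.0, 0.002], [0.009, 0.002, -1.0]]
ft_force: [-1.1, 0.2, -0.4]
gripper_width: 0.648
```

>>> play_rows --pt "0 0 0 0 0 0" --pt "0 0 0 0 0 0"

```text
clock: 25.47
position: [0.616, 0.0182, 0.0325]
eef_rot: [[-1.0, -0.003, 0.0], [-0.003, 1.0, 0.0], [-0.0, 0.0, -1.0]]
ft_force: [0.1, -0.0, -0.1]
gripper_width: 0.649
```

```bash
python3 go.py 615.5 16 -3 90; python3 - <<'E'
from h import *
A=[];c=cam('side'); t=cam('top'); s=ctrl.observe(); P=np.array(s['position'])+[0,0,.0]
for cc,at in((c,P),(t,(.444,.15,.01)),(c,(.444,.15,.01))):
    u,v=proj(cc,at); q=cv2.resize(cv2.getRectSubPix(cc['image'],(54,80),(u,v)),(266,394),interpolation=cv2.INTER_CUBIC); A.append(cv2.convertScaleAbs(q,alpha=1.4,beta=10))
cv2.imwrite('pics/r1.png',np.hstack(A))
E
```

```text
pos [616.   18.2  32.5] jaw 90.2 tilt [0.0002 0.0001] w 56.5 F [ 0.1 -0.  -0.1] t 25.5
  tool shift [ 0.6 -2.2 35.5] norm 36 az rad 0.003
```

View pics/r1.png

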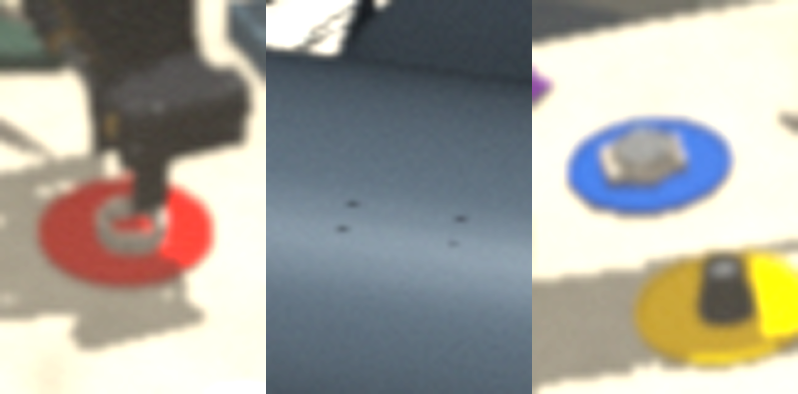

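The watch lies flat in blue (tile px (645,155)), the loupe stands in yellow, and the front finger is over the near side of the ring. Going down carefully here, as the height offset could differ at this reach.

>>> play_rows --pt "0 -2 12 0 0 0" --pt "0 0 10 0 0 0" --pt "0 0 5 0 0 0" --pt "0 0 0 0 0 0" --pt "0 0 0 0 0 0"

```text
clock: 25.98
position: [0.6155, 0.0147, 0.004]
eef_rot: [[-1.0, -0.001, -0.002], [-0.001, 1.0, 0.0], [0.002, 0.0, -1.0]]
ft_force: [-0.0, 1.3, 0.3]
gripper_width: 0.651
```

>>> play_rows --pt "0 0 2 0 0 0" --pt "0 0 2 0 0 0" --pt "0 0 0 0 0 0" --pt "0 0 0 0 0 0"

```text
clock: 26.32
position: [0.6161, 0.0148, 0.0009]
eef_rot: [[-1.0, -0.001, 0.0], [-0.001, 1.0, -0.0], [-0.0, -0.0, -1.0]]
ft_force: [0.6, 0.0, 0.3]
gripper_width: 0.647
```

>>> play_rows --pt "0 0 2 0 0 0" --pt "0 0 0 0 0 0" --pt "0 0 0 0 0 0"

```text
clock: 26.57
position: [0.6161, 0.0148, -0.0012]
eef_rot: [[-1.0, -0.001, -0.0], [-0.001, 1.0, 0.0], [0.0, 0.0, -1.0]]
ft_force: [-0.5, 0.6, -0.7]
gripper_width: 0.65
```

>>> play_rows --pt "0 0 1.5 0 0 0" --pt "0 0 0 0 0 0" --pt "0 0 0 0 0 0"

```text
clock: 26.82
position: [0.616, 0.0148, -0.0027]
eef_rot: [[-1.0, -0.001, -0.0], [-0.001, 1.0, 0.0], [0.0, 0.0, -1.0]]
ft_force: [-0.6, -0.0, -0.7]
gripper_width: 0.65
```

Close, then make a small lift.

>>> play_rows --pt "0 0 0.5 0 0 0" --pt "0 0 0 0 0 0" --pt "0 0 0 0 0 0" --pt "0 0 0 0 0 0" --pt "0 0 0 0 0 0" --pt "0 0 0 0 0 0" --fingers -0.3 --grip_force 15

```text
clock: 27.32
position: [0.6161, 0.0148, -0.0032]
eef_rot: [[-1.0, -0.001, -0.0], [-0.001, 1.0, 0.0], [0.0, 0.0, -1.0]]
ft_force: [0.3, 0.2, 0.4]
gripper_width: 0.478
```

>>> play_rows --pt "0 0 0 0 0 0" --pt "0 0 -3 0 0 0" --pt "0 0 -4 0 0 0" --pt "0 0 -5 0 0 0" --pt "0 0 0 0 0 0" --pt "0 0 0 0 0 0"

```text
clock: 27.82
position: [0.6166, 0.0147, 0.0095]
eef_rot: [[-1.0, -0.001, 0.001], [-0.001, 1.0, -0.0], [-0.001, -0.0, -1.0]]
ft_force: [-0.7, 0.2, 0.1]
gripper_width: 0.477
```

```bash
python3 go.py 450 -134 85 90
```

```text
pos [616.6  14.7   9.5] jaw 90.1 tilt [ 0.0013 -0.0002] w 41.5 F [-0.7  0.2  0.1] t 27.8
  tool shift [ 166.7 -148.5  -75.7] norm 236 az rad 0.001
```

The width is 41.5 mm where I expected about 42.5, so I'll check that the ring is centred in x before carrying it over the bench.

```bash
python3 - <<'E'
from h import *
c=cam('side'); s=ctrl.observe(); P=np.array(s['position']); K=10
u,v=proj(c,(P[0],P[1],.03)); x0,y0=int(u)-35,int(v)-28
p=cv2.convertScaleAbs(cv2.resize(c['image'][y0:y0+52,x0:x0+70],None,fx=K,fy=K,interpolation=cv2.INTER_CUBIC),alpha=1.5,beta=15)
for a in np.linspace(0,2*np.pi,24,endpoint=False):
    for z,col in((.0307,(255,0,0)),(.0167,(0,255,0))):
        a_,b_=proj(c,(P[0]+.0215*np.cos(a),P[1]+.0215*np.sin(a),z)); cv2.circle(p,(int((a_-x0+.5)*K),int((b_-y0+.5)*K)),2,col,-1)
cv2.imwrite('pics/r2.png',p)
E
```

```text
(no output)
```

View pics/r2.png

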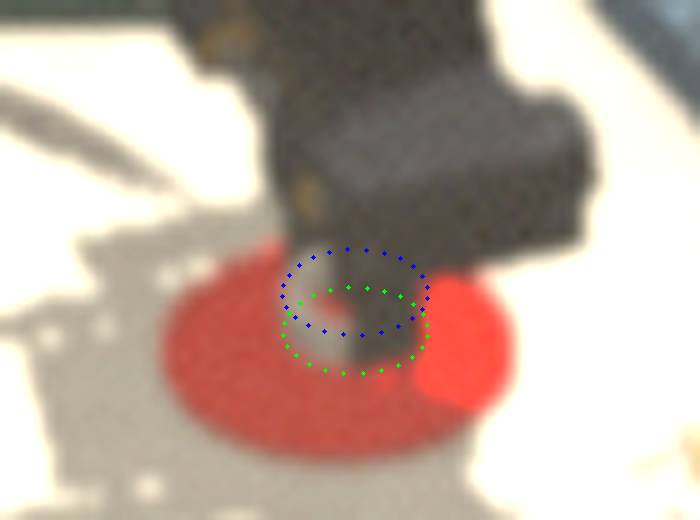

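The ring's left edge follows the predicted circle, so it is centred, level and lifted. Carrying it to grey.

>>> play_rows --pt "0 0 -20 0 0 0" --pt "0 0 -25 0 0 0" --pt "24 -21 0 0 0 0" --pt "28 -25 0 0 0 0" --pt "28 -25 0 0 0 0" --pt "28 -25 0 0 0 0" --pt "28 -25 0 0 0 0" --pt "28 -25 0 0 0 0"

```text
clock: 28.53
position: [0.4511, -0.1322, 0.054]
eef_rot: [[-1.0, -0.002, 0.0], [-0.002, 1.0, -0.0], [-0.0, -0.0, -1.0]]
ft_force: [0.0, -0.2, -0.2]
gripper_width: 0.479
```

>>> play_rows --pt "2 -2 0 0 0 0" --pt "0 0 0 0 0 0" --pt "0 0 0 0 0 0" --pt "0 0 0 0 0 0"

```text
clock: 28.87
position: [0.4516, -0.1332, 0.054]
eef_rot: [[-1.0, -0.002, 0.001], [-0.002, 1.0, -0.001], [-0.001, -0.001, -1.0]]
ft_force: [-0.5, -0.1, -0.9]
gripper_width: 0.477
```

```bash
python3 go.py 450 -134 -2.8 90
```

```text
pos [ 451.6 -133.2   54. ] jaw 90.1 tilt [ 0.0015 -0.0006] w 41.5 F [-0.5 -0.1 -0.9] t 28.9
  tool shift [ 1.7 -0.7 56.8] norm 57 az rad 0.002
```

>>> play_rows --pt "1.5 -0.5 20 0 0 0" --pt "0 0 20 0 0 0" --pt "0 0 10 0 0 0" --pt "0 0 4 0 0 0" --pt "0 0 1.5 0 0 0" --pt "0 0 0 0 0 0" --pt "0 0 0 0 0 0"

```text
clock: 29.45
position: [0.4494, -0.1339, -0.0012]
eef_rot: [[-1.0, -0.002, 0.001], [-0.002, 1.0, -0.001], [-0.001, -0.001, -1.0]]
ft_force: [0.1, 0.3, -0.6]
gripper_width: 0.477
```

>>> play_rows --pt "0 0 1 0 0 0" --pt "0 0 0 0 0 0" --pt "0 0 0 0 0 0"

```text
clock: 29.7
position: [0.4491, -0.1341, -0.0022]
eef_rot: [[-1.0, -0.001, 0.001], [-0.001, 1.0, -0.0], [-0.001, -0.0, -1.0]]
ft_force: [0.5, 0.3, -1.2]
gripper_width: 0.477
```

>>> play_rows --pt "0 0 0 0 0 0" --pt "0 0 0 0 0 0" --pt "0 0 0 0 0 0" --pt "0 0 0 0 0 0" --pt "0 0 0 0 0 0" --pt "0 0 -10 0 0 0" --pt "0 0 -25 0 0 0" --pt "0 0 -25 0 0 0" --fingers 0.3

```text
clock: 30.37
position: [0.4479, -0.1334, 0.0578]
eef_rot: [[-1.0, -0.001, -0.003], [-0.001, 1.0, 0.002], [0.003, 0.002, -1.0]]
ft_force: [0.8, -1.4, 0.2]
gripper_width: 0.654
```

```bash
python3 go.py 445.5 -295 55 90
```

```text
pos [ 447.9 -133.4   57.8] jaw 90.1 tilt [-0.0026  0.0015] w 56.9 F [ 0.8 -1.4  0.2] t 30.4
  tool shift [   2.6 -161.6    2.5] norm 162 az rad 0.001
```

>>> play_rows --pt "0 -40 0 0 0 0" --pt "1 -40 0 0 0 0" --pt "1 -40 0 0 0 0" --pt "1 -40 0 0 0 0" --pt "0 -1 20 0 0 0" --pt "0 0 20 0 0 0" --pt "0 0 0 0 0 0" --pt "0 0 0 0 0 0" --fingers 0.2

```text
clock: 31.03
position: [0.445, -0.2941, 0.0171]
eef_rot: [[-1.0, -0.001, -0.002], [-0.001, 1.0, 0.002], [0.002, 0.002, -1.0]]
ft_force: [-0.4, 0.7, 0.0]
gripper_width: 0.601
```

```bash
python3 go.py 445.5 -294 -4 90; python3 - <<'E'
from h import *
c=cam('top'); 
import obj
print(obj.obj(c,'top','grey',.014,thr=60))
E
```

```text
pos [ 445.  -294.1   17.1] jaw 90.0 tilt [-0.0021  0.0021] w 52.3 F [-0.4  0.7  0. ] t 31.0
  tool shift [-0.6  0.1 21.1] norm 21 az rad 0.001
[ 450.8 -131.9   25.    26. ]
```

>>> play_rows --pt "0 0 10 0 0 0" --pt "0 0 7 0 0 0" --pt "0 0 3 0 0 0" --pt "0 0 0 0 0 0" --pt "0 0 0 0 0 0" --pt "0 0 0 0 0 0"

```text
clock: 31.58
position: [0.4462, -0.2949, -0.0025]
eef_rot: [[-1.0, -0.001, 0.0], [-0.001, 1.0, -0.0], [-0.0, -0.0, -1.0]]
ft_force: [0.1, -0.7, 0.3]
gripper_width: 0.601
```

>>> play_rows --pt "0 0 1 0 0 0" --pt "0 0 0 0 0 0" --pt "0 0 0 0 0 0"

```text
clock: 31.83
position: [0.4461, -0.295, -0.0035]
eef_rot: [[-1.0, -0.001, 0.0], [-0.001, 1.0, -0.0], [-0.0, -0.0, -1.0]]
ft_force: [-0.7, -0.6, -0.1]
gripper_width: 0.599
```

>>> play_rows --pt "0 0 0.7 0 0 0" --pt "0 0 0 0 0 0" --pt "0 0 0 0 0 0"

```text
clock: 32.08
position: [0.446, -0.295, -0.0043]
eef_rot: [[-1.0, -0.001, -0.0], [-0.001, 1.0, -0.0], [0.0, -0.0, -1.0]]
ft_force: [-0.1, -0.7, 0.2]
gripper_width: 0.598
```

>>> play_rows --pt "0 0 0 0 0 0" --pt "0 0 0 0 0 0" --pt "0 0 0 0 0 0" --pt "0 0 0 0 0 0" --pt "0 0 0 0 0 0" --pt "0 0 0 0 0 0" --pt "0 0 0 0 0 0" --pt "0 0 0 0 0 0" --fingers -0.6 --grip_force 10

```text
clock: 32.75
position: [0.446, -0.2949, -0.0044]
eef_rot: [[-1.0, -0.001, -0.0], [-0.001, 1.0, 0.0], [0.0, 0.0, -1.0]]
ft_force: [-0.8, 0.2, 1.2]
gripper_width: 0.348
```

>>> play_rows --pt "0 0 -3 0 0 0" --pt "0 0 -4 0 0 0" --pt "0 0 -5 0 0 0" --pt "0 0 0 0 0 0" --pt "0 0 0 0 0 0"

```text
clock: 33.17
position: [0.4463, -0.2952, 0.0082]
eef_rot: [[-1.0, -0.001, 0.001], [-0.001, 1.0, -0.001], [-0.001, -0.001, -1.0]]
ft_force: [-0.7, 0.1, -0.4]
gripper_width: 0.348
```

The width held at 30.3 mm with the tips now above where the disc lay, so it is in the jaws. Carrying it to red.

>>> play_rows --pt "0 0 -20 0 0 0" --pt "0 0 -25 0 0 0" --pt "-5 20 0 0 0 0" --pt "-5 30 0 0 0 0" --pt "-14 30 0 0 0 0" --pt "-15 30 0 0 0 0" --pt "-15 30 0 0 0 0" --pt "-15 30 0 0 0 0"

```text
clock: 33.83
position: [0.5151, -0.1235, 0.0527]
eef_rot: [[-1.0, -0.001, -0.0], [-0.001, 1.0, 0.0], [0.0, 0.0, -1.0]]
ft_force: [0.6, -0.2, -0.1]
gripper_width: 0.348
```

>>> play_rows --pt "-15 30 0 0 0 0" --pt "-18 30 0 0 0 0" --pt "-20 30 0 0 0 0" --pt "-20 30 0 0 0 0" --pt "-25 24 0 0 0 0" --pt "0 0 0 0 0 0" --pt "0 0 0 0 0 0" --pt "0 0 0 0 0 0"

```text
clock: 34.5
position: [0.6116, 0.0193, 0.0522]
eef_rot: [[-1.0, -0.002, -0.002], [-0.002, 1.0, -0.0], [0.002, -0.0, -1.0]]
ft_force: [-0.9, 0.7, -0.5]
gripper_width: 0.348
```

```bash
python3 go.py 613 19 -3.5 90
```

```text
pos [611.6  19.3  52.2] jaw 90.1 tilt [-0.0018 -0.0001] w 30.3 F [-0.9  0.7 -0.5] t 34.5
  tool shift [-1.5 -0.3 55.7] norm 56 az rad 0.002
```

>>> play_rows --pt "-1 0 20 0 0 0" --pt "0 0 20 0 0 0" --pt "0 0 10 0 0 0" --pt "0 0 4 0 0 0" --pt "0 0 1 0 0 0" --pt "0 0 0 0 0 0" --pt "0 0 0 0 0 0"

```text
clock: 35.08
position: [0.6141, 0.0188, -0.0016]
eef_rot: [[-1.0, -0.001, 0.001], [-0.001, 1.0, -0.0], [-0.001, -0.0, -1.0]]
ft_force: [0.3, 0.3, -0.0]
gripper_width: 0.345
```

>>> play_rows --pt "0 0 0.8 0 0 0" --pt "0 0 0 0 0 0" --pt "0 0 0 0 0 0"

```text
clock: 35.33
position: [0.614, 0.0193, -0.0025]
eef_rot: [[-1.0, -0.001, 0.001], [-0.001, 1.0, -0.0], [-0.001, -0.0, -1.0]]
ft_force: [0.3, -1.4, 0.8]
gripper_width: 0.345
```

>>> play_rows --pt "0 0 0 0 0 0" --pt "0 0 0 0 0 0" --pt "0 0 0 0 0 0" --pt "0 0 0 0 0 0" --pt "0 0 0 0 0 0" --pt "0 0 -10 0 0 0" --pt "0 0 -25 0 0 0" --pt "0 0 -25 0 0 0" --fingers 0.3

```text
clock: 36.0
position: [0.6125, 0.0194, 0.0569]
eef_rot: [[-1.0, -0.001, -0.003], [-0.001, 1.0, 0.0], [0.003, 0.0, -1.0]]
ft_force: [0.3, 0.3, 1.5]
gripper_width: 0.649
```

```bash
python3 go.py 450 -134 55 90
```

```text
pos [612.5  19.4  56.9] jaw 90.1 tilt [-0.003   0.0005] w 56.5 F [0.3 0.3 1.5] t 36.0
  tool shift [ 162.7 -153.2    2.4] norm 224 az rad 0.001
```

>>> play_rows --pt "27 -25 0 0 0 0" --pt "27 -26 0 0 0 0" --pt "27 -26 0 0 0 0" --pt "27 -26 0 0 0 0" --pt "27 -26 0 0 0 0" --pt "27 -24 0 0 0 0" --pt "0 0 0 0 0 0" --pt "0 0 0 0 0 0"

```text
clock: 36.67
position: [0.451, -0.1352, 0.0575]
eef_rot: [[-1.0, 0.003, 0.0], [0.003, 1.0, 0.0], [-0.0, 0.0, -1.0]]
ft_force: [0.5, 0.5, 0.4]
gripper_width: 0.655
```

```bash
python3 go.py 449 -134 -3.5 90
```

```text
pos [ 451.  -135.2   57.5] jaw 89.8 tilt [0.0002 0.0001] w 57.0 F [0.5 0.5 0.4] t 36.7
  tool shift [ 2.   1.2 61. ] norm 61 az rad -0.003
```

>>> play_rows --pt "2 1 20 0 0 0" --pt "0 0 20 0 0 0" --pt "0 0 12 0 0 0" --pt "0 0 6 0 0 0" --pt "0 0 2 0 0 0" --pt "0 0 0 0 0 0" --pt "0 0 0 0 0 0"

```text
clock: 37.25
position: [0.4507, -0.1328, -0.0027]
eef_rot: [[-1.0, -0.002, 0.001], [-0.002, 1.0, -0.001], [-0.001, -0.001, -1.0]]
ft_force: [0.2, -0.5, 0.4]
gripper_width: 0.645
```

>>> play_rows --pt "0 0 1 0 0 0" --pt "0 0 0 0 0 0" --pt "0 0 0 0 0 0" --pt "0 0 0 0 0 0" --pt "0 0 0 0 0 0" --pt "0 0 0 0 0 0" --fingers -0.3 --grip_force 15

```text
clock: 37.75
position: [0.4501, -0.1331, -0.0037]
eef_rot: [[-1.0, -0.001, 0.001], [-0.001, 1.0, -0.0], [-0.001, -0.0, -1.0]]
ft_force: [1.0, 1.2, 4.5]
gripper_width: 0.48
```

>>> play_rows --pt "0 0 0 0 0 0" --pt "0 0 -5 0 0 0" --pt "0 0 -15 0 0 0" --pt "0 0 -20 0 0 0" --pt "0 0 -20 0 0 0" --pt "0 0 0 0 0 0" --pt "0 0 0 0 0 0"

```text
clock: 38.33
position: [0.4503, -0.1333, 0.0566]
eef_rot: [[-1.0, -0.001, 0.002], [-0.001, 1.0, -0.001], [-0.002, -0.001, -1.0]]
ft_force: [0.8, 0.7, -1.1]
gripper_width: 0.478
```

```bash
python3 go.py 444 -300 55 90
```

```text
pos [ 450.3 -133.3   56.6] jaw 90.1 tilt [ 0.0018 -0.0012] w 41.6 F [ 0.8  0.7 -1.1] t 38.3
  tool shift [   6.5 -166.7    1.8] norm 167 az rad 0.001
```

>>> play_rows --pt "1 -30 0 0 0 0" --pt "1 -35 0 0 0 0" --pt "1 -35 0 0 0 0" --pt "1 -35 0 0 0 0" --pt "1 -31 0 0 0 0" --pt "1 0 0 0 0 0" --pt "0 0 0 0 0 0" --pt "0 0 0 0 0 0"

```text
clock: 39.0
position: [0.4426, -0.2976, 0.0546]
eef_rot: [[-1.0, -0.0, -0.003], [-0.0, 1.0, 0.003], [0.003, 0.003, -1.0]]
ft_force: [-0.8, 1.3, -0.6]
gripper_width: 0.48
```

```bash
python3 go.py 444 -300 -3.2 90
```

```text
pos [ 442.6 -297.6   54.6] jaw 90.0 tilt [-0.0028  0.0031] w 41.8 F [-0.8  1.3 -0.6] t 39.0
  tool shift [-1.5 -2.6 57.8] norm 58 az rad 0.0
```

>>> play_rows --pt "0 -1 20 0 0 0" --pt "0 0 20 0 0 0" --pt "0 0 12 0 0 0" --pt "0 0 4 0 0 0" --pt "0 0 1 0 0 0" --pt "0 0 0 0 0 0" --pt "0 0 0 0 0 0"

```text
clock: 39.58
position: [0.4444, -0.2996, -0.0006]
eef_rot: [[-1.0, -0.002, 0.0], [-0.002, 1.0, -0.0], [-0.0, -0.0, -1.0]]
ft_force: [-0.1, -0.3, 0.6]
gripper_width: 0.481
```

>>> play_rows --pt "0 0 0.6 0 0 0" --pt "0 0 0 0 0 0" --pt "0 0 0 0 0 0"

```text
clock: 39.83
position: [0.4443, -0.3002, -0.0012]
eef_rot: [[-1.0, -0.001, 0.001], [-0.001, 1.0, -0.001], [-0.001, -0.001, -1.0]]
ft_force: [-0.6, -0.4, -0.2]
gripper_width: 0.48
```

>>> play_rows --pt "0 0 0 0 0 0" --pt "0 0 0 0 0 0" --pt "0 0 0 0 0 0" --pt "0 0 0 0 0 0" --pt "0 0 0 0 0 0" --pt "0 0 -10 0 0 0" --pt "0 0 -25 0 0 0" --pt "0 0 -35 0 0 0" --fingers 0.4

```text
clock: 40.5
position: [0.4424, -0.2984, 0.0673]
eef_rot: [[-1.0, -0.001, -0.004], [-0.001, 1.0, 0.005], [0.004, 0.005, -1.0]]
ft_force: [0.3, 0.7, 0.6]
gripper_width: 0.699
```

>>> play_rows --pt "0 0 -35 0 0 0" --pt "0 35 -35 0 0 0" --pt "0 38 0 0 0 0" --pt "0 38 0 0 0 0" --pt "0 38 0 0 0 0" --pt "0 30 0 0 0 0" --pt "0 0 0 0 0 0" --pt "0 0 0 0 0 0"

```text
clock: 41.17
position: [0.4435, -0.1249, 0.1334]
eef_rot: [[-1.0, -0.005, 0.0], [-0.005, 1.0, -0.0], [-0.0, -0.0, -1.0]]
ft_force: [0.8, 0.3, -0.0]
gripper_width: 0.701
```

```bash
python3 go.py 450 -134 150 90; python3 - <<'E'
from obj import *
A=[]
for n in('top','side'):
    c=cam(n)
    for k,h in(('blue',.017),('green',.014),('red',.009),('yellow',.034)):
        print(n,k,obj(c,n,k,h,thr=60),obj(c,n,k,h,thr=90))
    A.append(c)
T=[]
for c in A:
    row=[]
    for P in((.444,.191,.01),(.444,-.3,.01),(.613,.019,.01),(.45,.029,.02)):
        q=cv2.resize(cv2.getRectSubPix(c['image'],(46,46),proj(c,P)),(200,200),interpolation=cv2.INTER_CUBIC); row.append(cv2.convertScaleAbs(q,alpha=1.3,beta=10))
    T.append(np.hstack(row))
full=cv2.resize(A[1]['image'][130:320,60:487],(450,200)); full2=cv2.resize(A[0]['image'][60:300,120:520],(350,200))
T.append(np.hstack([full,full2]))
cv2.imwrite('pics/fin.png',np.vstack(T))
E
```

```text
pos [ 443.5 -124.9  133.4] jaw 90.3 tilt [ 0.0003 -0.0004] w 61.0 F [ 0.8  0.3 -0. ] t 41.2
  tool shift [ -6.4  -9.1 -16.6] norm 20 az rad 0.005
top blue [438.9 187.1  17.   18. ] [438.9 187.1  15.   18. ]
top green [ 441.5 -292.7   23.    26. ] [ 447.5 -293.    23.    22. ]
top red [612.8  17.6  11.   11. ] [612.8  17.6  11.   11. ]
top yellow [450.6  25.9  13.   12. ] [450.6  25.9  13.   12. ]
side blue [442.1 183.9  34.   25. ] [442.1 183.9  34.   25. ]
side green [ 443.7 -296.9   20.    19. ] [ 444.2 -295.4   20.    18. ]
side red [614.   22.2  12.   10. ] [613.5  25.1  11.    9. ]
side yellow [454.3  28.1  33.   17. ] [457.6  29.3  31.   16. ]
```

View pics/fin.png

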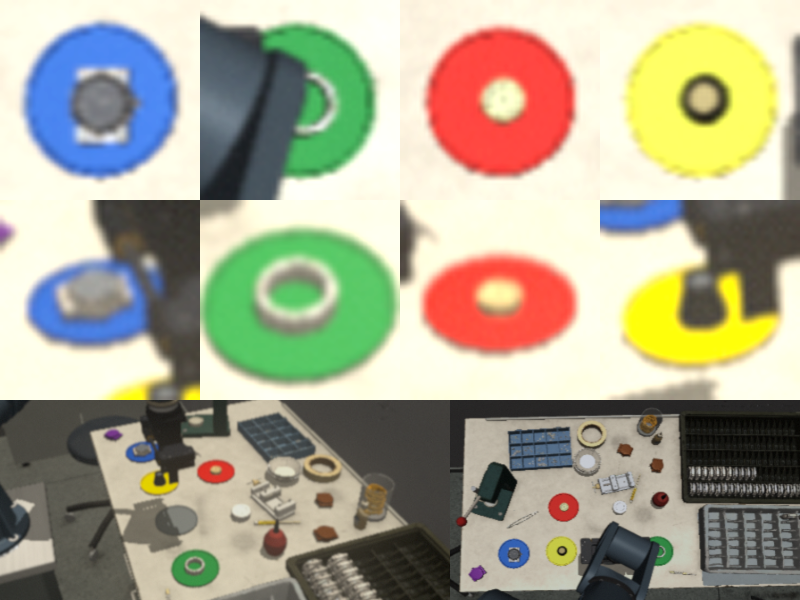

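All four are flat and centred within a few mm, grey is empty and the blower is standing. Handing in.

```bash
python3 -c "
from cell import ctrl
s=ctrl.observe(); print(s['clock'],abs(s['joint_velocities']).max().round(2)); print(ctrl.close_job())"
```

```text
41.2667 1.28
the job is handed in; nothing more can be done
None
```

The job is handed in at 41.3 s, and all four things are in their home trays. The watch and loupe were swapped through the grey tray, then the ring and disc. The tool gave no verdict.

**Last checks:** in the final pictures the watch is in blue, the ring in green and the disc in red, all lying flat. The loupe stands in yellow. Each is within about 2–6 mm of its tray's centre, going by the view of it that is not blocked. The grey tray looks empty, the blower is standing, and the gripper is open and clear.

**What disagreed:**
- **Tool height:** the tool was really about 24 mm higher than the reported height. The side camera showed it, and a trial closing that shut above the watch confirmed it. I worked from the pictures and the force reading instead.
- **Camera views:** the side view put things up to 7 mm further in y than the top view. I relied mostly on the top view.
- **Blocked final views:** the arm hid part of the green tray from the top camera, and part of the blue and yellow trays from the side camera. The mask figures for those views mean little, so I judged those trays by the other camera and where each was released.
- **Small drops:** the ring and disc were let go about 2 mm above where they had been gripped. Both look flat in the pictures.
- **Arm motion:** one joint still showed about 1.3°/s at hand-in.

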